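# Put the grinder kit away

## Robot

A 6-joint arm with a two-finger parallel gripper is mounted at the origin on the work surface. World frame = base frame: x ahead of the robot, y to its left, z up, the work surface at z = 0. Lengths are in m, angles in rad, forces in N, time in s.
With the tool pointing down it reaches from about 0.375 to 0.9 m from the base axis. Payload 3.1 kg.
Tool frame: the origin (TCP) lies midway between the tips of the shut fingers; the grasp point (between the pads) lies 19 mm behind it; x points along the fingers, z is the direction in which the jaws open and shut, and the axes are right-handed (so a half turn about x gives the same grasp; the last joint's range is limited). The gripper opens to 87 mm and grips with 3 to 60 N. Pads are 19 mm wide; open, the fingers measure 117 mm over their backs; the gripper's body (75 mm by 190 mm) begins 51 mm behind the grasp point.
Start: joints at [1.02, 0.527, 1.433, -0, 1.181, -0.178], TCP at [0.227, 0.582, 0.223] pointing down, gripper open.
Joint ranges: [-3.08, 3.08], [-0.75, 2.2], [0.22, 2.44], [-1.43, 4.57], [0, 2.65], [-2.85, 2.85]. Speed limits (rad/s): [2.79, 2.79, 3.14, 3.14, 3.14, 3.14].

## Interface

Orientations are given as a unit quaternion [x, y, z, w].
In Python, from rig import robot, optics, workorder gives the robot as it stands.
- The arm moves only by the tool arm_command, never from a script. Its argument "plan" is a list of rows, each a list of 7 numbers: the shift along the tool's x, y, z in cm, then the turn, a rotation vector about the tool's x, y, z in rad, then the finger opening in cm, from 0 to 8.7. In form: [[x, y, z, ax, ay, az, gripper], ...]. A call has 1 to 12 rows; each row shifts and turns the pose as measured when the row begins, along the tool's axes as they then stand; what a row does not reach is not made up. A row lasts 1/8 s, in which the tool goes at most 62.5 mm and 10.7 degrees, less where a joint would pass 70% of its speed; a pose out of reach is approached as far as the arm can. A call with a gripper value outside its range is refused whole. The fingers move at their own pace and stop on an object; "grip_force" is the grip in N (left out, the last holds). Time passes only in rows, so rows that do not move let the fingers close. It gives the time, the measured TCP pose, the force and the opening at its end, in the units of the state.
- robot.get_obs(): the state, without advancing time (a new reading comes with each control period).
- optics.camera(name): name is "scene" or "side" or "wrist"; returns (picture, depth): 400x640x3 uint8, blue, green, red; 400x640 float32, m along the optical axis (not along the pixel's ray), 0 where there is no reading.
- optics.camera_info(name): a dict with "mtx" (3x3 intrinsics, pixels), "position" and "rotation" of the camera in the world; the wrist camera has in their place "tool_from_camera" (4x4, takes a point from camera to tool coordinates, whose origin is the TCP and whose axes are the tool frame's). Camera axes: x right, y down, z forward; pixel columns grow to the right and rows downward; lengths in m; the calibration is good to about 2 mm. The wrist camera is an equidistant fisheye: a pixel r from the principal point sees the ray r / f radians off the axis. A picture is of the moment at which its call begins: read the wrist's pose just before it. camera_info takes no time and is no camera call.
- workorder.hand_in(): hands the job in, once; it reports no verdict.
The state is a dict: "time": time; "q": joint angles; "joint_velocities": joint speeds; "joint_torque": joint torques, N m; "position": TCP position; "tool_rot": TCP orientation; "ft_force": force on the tool from outside, world axes, zero at the start; "moment": the same for the moment, N m; "grip_width": finger opening in m.
Only numpy, scipy, OpenCV 4.12 (cv2) and the standard library are available. Lean on these libraries where they do the work, as an engineer would, in place of code of your own. Each camera call takes 0.05 s, during which the arm holds its last target. There are 200 camera calls.

## Task

Put the grinder kit away: stand every loose orange disc from the wooden easel upright in an empty slot of the wire rack, leaving the blue discs already there where they are, and lay the three spanners flat in the tray, one to a trough, each with its fork towards the tray's red end. Do not disturb the other things on the bench.

Things in the scene. Friction and masses are not known exactly. Their poses are not given: they have to be found in the camera images.
- disc1: loose orange flap disc for a small grinder, diameter 76 mm, 12 mm thick, about 70 g, flat faces, black and steel hub. Origin at its middle; own x axis = the disc's axis (so y and z lie in the disc's plane). It starts on the easel, its top leaning 25 degrees towards the robot; may be absent
- disc2: loose orange flap disc for a small grinder, diameter 76 mm, 12 mm thick, about 70 g, flat faces, black and steel hub. Origin at its middle; own x axis = the disc's axis (so y and z lie in the disc's plane). It starts on the easel, its top leaning 25 degrees towards the robot; may be absent
- disc3: loose orange flap disc for a small grinder, diameter 76 mm, 12 mm thick, about 70 g, flat faces, black and steel hub. Origin at its middle; own x axis = the disc's axis (so y and z lie in the disc's plane). It starts on the easel, its top leaning 25 degrees towards the robot; may be absent
- disc4: loose orange flap disc for a small grinder, diameter 76 mm, 12 mm thick, about 70 g, flat faces, black and steel hub. Origin at its middle; own x axis = the disc's axis (so y and z lie in the disc's plane). It starts on the easel, its top leaning 25 degrees towards the robot; may be absent
- kept1: blue flap disc, same size and axes as the orange ones, already standing in rack slot 1 (so that slot is full); absent when slot 1 is empty at the start. Leave it there
- kept2: blue flap disc, same size and axes as the orange ones, already standing in rack slot 2 (so that slot is full); absent when slot 2 is empty at the start. Leave it there
- kept3: blue flap disc, same size and axes as the orange ones, already standing in rack slot 3 (so that slot is full); absent when slot 3 is empty at the start. Leave it there
- kept4: blue flap disc, same size and axes as the orange ones, already standing in rack slot 4 (so that slot is full); absent when slot 4 is empty at the start. Leave it there
- kept5: blue flap disc, same size and axes as the orange ones, already standing in rack slot 5 (so that slot is full); absent when slot 5 is empty at the start. Leave it there
- kept6: blue flap disc, same size and axes as the orange ones, already standing in rack slot 6 (so that slot is full); absent when slot 6 is empty at the start. Leave it there
- rack: fixed wire rack, origin under its middle on the bench. Six slots along its y, at y = -120, -72, -24, 24, 72, 120 mm (slot 1 to 6). A disc stands on edge in a slot, axis along y, on two bars at x = -22 and 22 mm (top 18 mm high), its middle then at x = 0, 50 mm above the bench. Wire hoops (x = -24, 24 mm; tops 46.5 mm high) part the slots: gap 17 mm at the bottom, 24 mm at the top
- easel: fixed wooden easel, 364 mm long (its y), four places 86 mm apart for leaning discs; origin under its middle on the bench. A disc's middle is 55 mm up; it rests on two pegs, against a board on the robot's side that reaches 2 mm past the disc's middle along the slope, behind a lip 7 mm deep at its foot: the disc's upper half is free on both faces
- spanner1: flat two-pronged grinder spanner lying on the bench, 140 mm long, about 140 g: blue grip 18 mm wide, 12 mm thick, from x = -70 to +35 mm; steel fork 34 mm wide, 10 mm thick, from +34 to +70 mm. Origin at mid-length on its underside; own x points to the fork, z up
- fork1 (a point): in the fork of spanner 1, 60 mm along +x from its origin
- spanner2: flat two-pronged grinder spanner lying on the bench, 140 mm long, about 140 g: blue grip 18 mm wide, 12 mm thick, from x = -70 to +35 mm; steel fork 34 mm wide, 10 mm thick, from +34 to +70 mm. Origin at mid-length on its underside; own x points to the fork, z up
- fork2 (a point): in the fork of spanner 2, 60 mm along +x from its origin
- spanner3: flat two-pronged grinder spanner lying on the bench, 140 mm long, about 140 g: blue grip 18 mm wide, 12 mm thick, from x = -70 to +35 mm; steel fork 34 mm wide, 10 mm thick, from +34 to +70 mm. Origin at mid-length on its underside; own x points to the fork, z up
- fork3 (a point): in the fork of spanner 3, 60 mm along +x from its origin
- tray: fixed black tray 182 x 190 mm with three parallel troughs along its x axis; origin under its middle on the bench. The thick red end wall is at its +x end. Floor 4 mm thick, walls 16 mm high over the bench. Each trough is 168 mm long and 58 mm wide inside; their middles lie at y = -62, 0 and 62 mm, x = -2 mm
- socket: bystander: dark steel impact socket, 30 mm across, 50 mm tall, standing; origin at the middle of its underside
- tape: bystander: yellow roll of tape lying flat, 90 mm across, 30 mm tall; origin at the middle of its underside
There are look-alikes about, which are no part of the job. Leave any green or purple look-alike of the spanner3 alone.

How it is judged:
By the outcome, as a careful person would: the job done as asked, in the order asked, and still so for the second after the job is handed in, with the robot touching nothing.
Of kept1, kept2, kept3, kept4, kept5, kept6 only 1 to 2 are there at a start; the rules pass over those that are not, and their reading is None.
Of disc1, disc2, disc3, disc4 only 3 to 4 are there at a start; the rules pass over those that are not, and their reading is None.
At some moment in a run one of spanner1, spanner2, spanner3 may be knocked a few centimetres aside while the robot is not near it.
It also fails if it takes over 210 s, if anything falls off the work surface, if the arm or the gripper's body presses on something with over 40 N, if the wrist force passes 120 N, or if a joint passes its speed limit or range.

## Working session

There is one attempt and no reset: what is moved stays moved. The work goes in short steps, Python scripts to look and compute and a tool call to move; the robot and the scene stay as the last step left them, time stands still between calls to the robot, and variables do not carry over. Pictures are saved under pics/ and viewed, about 12 in all and at most 16, crops included, and the job is handed in when it is done.

Besides the shell and the picture viewer there is one more tool, called after ">>>" by a JSON object that holds its "op" and its "data", one argument or row to a line. arm_command: Moves the arm, as the interface text tells. Its arguments: {"type":"object","properties":{"plan":{"type":"array"},"grip_force":{"type":"number"}},"required":["plan"]}

```bash
ls; mkdir -p pics; python3 - <<'E'
from rig import robot, optics, workorder
import cv2,numpy as np
print(robot.get_obs())
for n in("scene","side","wrist"):
    im,d=optics.camera(n); cv2.imwrite(f"pics/{n}0.png",im); np.save(f"pics/{n}0.npy",d)
    print(n,optics.camera_info(n))
E
```

```text
pics
{'time': 0.0, 'q': array([ 1.02050353e+00,  5.28449412e-01,  1.43387086e+00,  1.66519563e-05,
        1.18141150e+00, -1.78486056e-01]), 'joint_velocities': array([-2.67246820e-04,  2.15933059e-03, -9.30704410e-05, -2.14656285e-04,
        1.03071470e-03, -3.64288369e-04]), 'joint_torque': array([ 4.73064738e-04, -4.40032589e+01, -1.76597768e+01,  6.34713890e-02,
        5.81261551e-02, -1.40901511e-04]), 'position': array([0.2266398 , 0.58168785, 0.22159194]), 'tool_rot': array([-0.39926967,  0.58449545,  0.39866144,  0.5831105 ]), 'ft_force': array([-0.49044286, -0.51680934, -0.0869235 ]), 'moment': array([-0.01105842, -0.03362832,  0.00088656]), 'grip_width': 0.08658369443128794}
scene {'mtx': array([[385.56391862,   0.        , 319.86825383],
       [  0.        , 385.56391862, 200.31023124],
       [  0.        ,   0.        ,   1.        ]]), 'position': array([0.82252683, 0.58633962, 0.86308352]), 'rotation': array([ 0.28913786,  0.89478597, -0.32413809, -0.10340147])}
side {'mtx': array([[376.2858954 ,   0.        , 313.91142346],
       [  0.        , 376.2858954 , 203.28318616],
       [  0.        ,   0.        ,   1.        ]]), 'position': array([ 0.33338738, -0.75600164,  0.71011948]), 'rotation': array([ 0.90173971, -0.06424602,  0.01964466, -0.42702696])}
wrist {'mtx': array([[309.70691629,   0.        , 321.02693095],
       [  0.        , 309.70691629, 203.00026451],
       [  0.        ,   0.        ,   1.        ]]), 'tool_from_camera': array([[-6.85026234e-04, -2.96927128e-01,  9.54899896e-01,
        -1.62300891e-01],
       [-7.42789739e-04, -9.54899706e-01, -2.96927602e-01,
         8.10033692e-02],
       [ 9.99999490e-01, -9.12693041e-04,  4.33576925e-04,
        -6.01152140e-04],
       [ 0.00000000e+00,  0.00000000e+00,  0.00000000e+00,
         1.00000000e+00]])}
```

View pics/scene0.png

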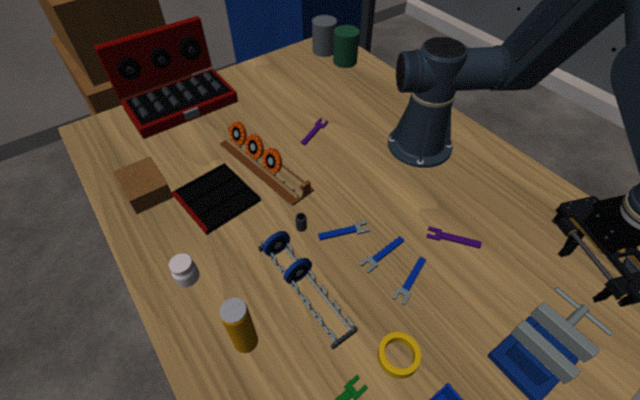

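View pics/side0.png

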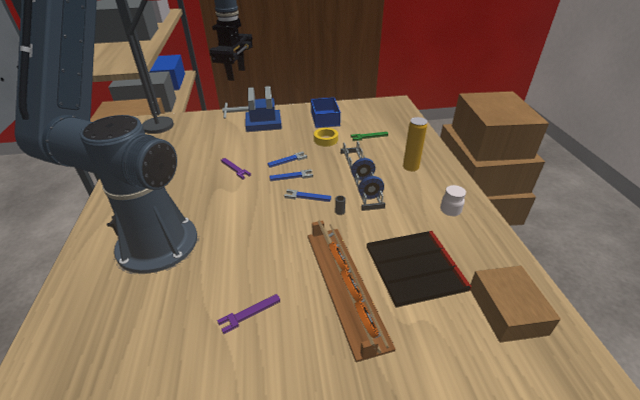

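Scene view: the loose orange discs are at (237,132), (255,147) and (272,160), and the 4th place is empty. The rack's blue discs are at (277,243) and (297,270). The blue spanners are at (344,231), (382,253) and (409,279). The look-alikes are purple at (315,131) and (453,238), and green at (350,390). The tray is at (216,196) with its red end at lower left. Next I'll build a top-down map.

```bash
cat > h.py <<'E'
import numpy as np,cv2
from scipy.spatial.transform import Rotation as R
from rig import robot,optics
def cloud(n,im,d,obs=None):
    i=optics.camera_info(n);K=i["mtx"];h,w=d.shape
    u,v=np.meshgrid(np.arange(w),np.arange(h))
    x=(u-K[0,2])/K[0,0];y=(v-K[1,2])/K[1,1]
    if n=="wrist":
        r=np.hypot(x,y)+1e-9;s=np.tan(np.minimum(r,1.5))/r;x=x*s;y=y*s
    P=np.stack([x*d,y*d,d],-1)
    if n=="wrist":
        T=i["tool_from_camera"];P=P@T[:3,:3].T+T[:3,3]
        P=P@R.from_quat(obs["tool_rot"]).as_matrix().T+obs["position"]
    else: P=P@R.from_quat(i["rotation"]).as_matrix().T+i["position"]
    P[d<=0]=np.nan
    return P
def shot(n,tag):
    o=robot.get_obs();im,d=optics.camera(n);cv2.imwrite(f"pics/{n}{tag}.png",im)
    P=cloud(n,im,d,o);np.savez(f"pics/{n}{tag}.npz",im=im,P=P);return im,P
def topdown(im,P,x0,x1,y0,y1,s=1000,zmax=.2,out=None):
    # image: right = -y ... rows = x decreasing downwards
    H=int((x1-x0)*s);W=int((y1-y0)*s)
    o=np.zeros((H,W,3),np.uint8) if out is None else out
    m=np.isfinite(P[...,2])&(P[...,2]<zmax)&(P[...,2]>-.02)
    p=P[m];c=im[m];k=np.argsort(p[:,2]);p=p[k];c=c[k]
    r=((x1-p[:,0])*s).astype(int);q=((y1-p[:,1])*s).astype(int)
    g=(r>=0)&(r<H-1)&(q>=0)&(q<W-1)
    for a in(0,1):
        for b in(0,1):o[r[g]+a,q[g]+b]=c[g]
    return o
def hsv(im):return cv2.cvtColor(im,cv2.COLOR_BGR2HSV)
E
python3 - <<'E'
from h import *
out=None
for n in("side","scene"):
    im=cv2.imread(f"pics/{n}0.png");d=np.load(f"pics/{n}0.npy");P=cloud(n,im,d);np.savez(f"pics/{n}0.npz",im=im,P=P)
    out=topdown(im,P,.2,.95,-.5,.5,750,out=out)
    h=hsv(im);z=P[...,2]
    b=(h[...,0]>100)&(h[...,0]<118)&(h[...,1]>150)&(h[...,2]>60)&(np.abs(z)<.03)
    N,L,S,C=cv2.connectedComponentsWithStats(b.astype(np.uint8))
    for i in range(1,N):
        if S[i,4]>60:
            p=P[L==i];c=p.mean(0);e=np.linalg.svd(p[:,:2]-c[:2])[2][0];print(n,C[i].round(),S[i,4],c.round(4),"z95",np.percentile(p[:,2],90).round(3),e.round(3),np.ptp((p[:,:2]-c[:2])@e).round(3))
    o=(h[...,0]<14)&(h[...,1]>190)&(h[...,2]>140)&(z>.02)&(z<.11)
    N,L,S,C=cv2.connectedComponentsWithStats(o.astype(np.uint8))
    for i in range(1,N):
        if S[i,4]>40:print(n,"org",C[i].round(),S[i,4],P[L==i].min(0).round(3),P[L==i].max(0).round(3),P[L==i].mean(0).round(3))
for k in range(0,10): cv2.putText(out,f"{.5-.1*k:.1f}",(75*k,10),0,.35,(0,255,0));cv2.line(out,(75*k,0),(75*k,5),(0,255,0),1)
for k in range(0,8): cv2.putText(out,f"{.9-.1*k:.1f}",(0,int((.05+.1*k)*750)),0,.35,(0,255,0))
cv2.imwrite("pics/top0.png",out)
E
```

```text
side [282. 160.] 73 [0.3569 0.3347 0.0138] z95 0.016 [-0.936 -0.351] 0.1
side [285. 175.] 85 [0.3599 0.2432 0.014 ] z95 0.016 [-0.998 -0.061] 0.098
side [314. 195.] 106 [0.4363 0.1241 0.014 ] z95 0.016 [ 0.937 -0.349] 0.1
side org [343. 270.] 254 [ 0.437 -0.289  0.029] [ 0.478 -0.139  0.094] [ 0.455 -0.229  0.083]
side org [364. 317.] 169 [ 0.461 -0.374  0.048] [ 0.489 -0.304  0.094] [ 0.471 -0.353  0.085]
scene [285.  11.] 369 [-0.1727 -1.0935 -0.0024] z95 0.022 [-0.002  1.   ] 0.363
scene [337. 232.] 214 [0.438  0.1277 0.0121] z95 0.014 [ 0.937 -0.349] 0.102
scene [388. 249.] 204 [0.3631 0.2466 0.0126] z95 0.014 [0.998 0.061] 0.102
scene [414. 274.] 222 [0.3597 0.3381 0.0125] z95 0.015 [0.936 0.352] 0.104
scene [513. 376.] 421 [0.3677 0.6298 0.0239] z95 0.03 [0.007 1.   ] 0.113
scene [443. 396.] 87 [0.51   0.5729 0.0124] z95 0.025 [ 0.792 -0.61 ] 0.031
```

View pics/top0.png

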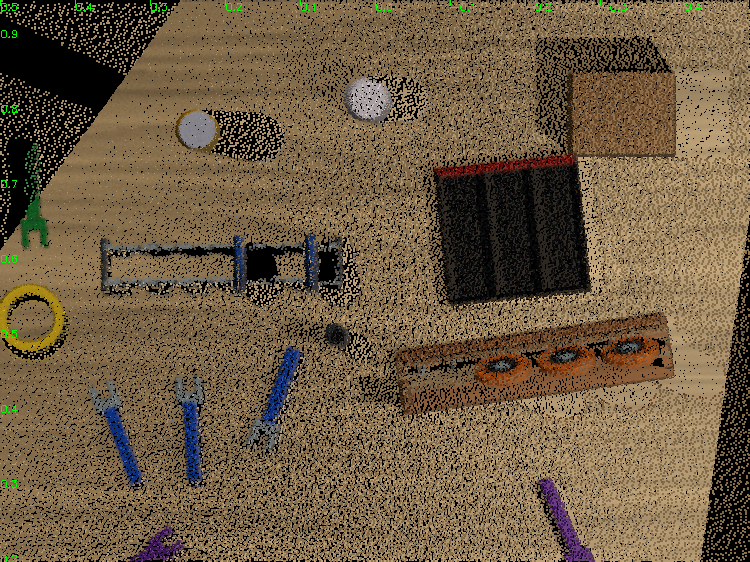

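```bash
cat >> h.py <<'E'
def pose(xdir,zdir):
    x=np.array(xdir,float);x/=np.linalg.norm(x);z=np.array(zdir,float);z-=x*(x@z);z/=np.linalg.norm(z)
    return np.stack([x,np.cross(z,x),z],1)
def plan(p1,R1,grip,v=5.5,w=.17,obs=None,p0=None,R0=None,seg="" ):
    """print rows from the current (or given) pose to p1,R1"""
    o=robot.get_obs()
    if p0 is None:p0=o["position"];R0=R.from_quat(o["tool_rot"]).as_matrix()
    p1=np.array(p1,float);rv=R.from_matrix(R0.T@R1).as_rotvec();d=p1-p0
    n=int(max(np.ceil(np.linalg.norm(d)*100/v),np.ceil(np.linalg.norm(rv)/w),1))
    rows=[]
    for i in range(n):
        Ri=R0@R.from_rotvec(rv*i/n).as_matrix()
        rows.append(list((Ri.T@d*100/n).round(2))+list((rv/n).round(3))+[grip])
    print(seg,"n",n,"dist %.1fcm ang %.2f"%(np.linalg.norm(d)*100,np.linalg.norm(rv)));print(str([[float(a) for a in r] for r in rows]).replace(" ",""))
    return p1,R1
E
python3 - <<'E'
from h import *
o=robot.get_obs();M=R.from_quat(o["tool_rot"]).as_matrix();print(M.round(3))
# at q1=a,q6=b tool y heading
print("y heading",np.degrees(np.arctan2(M[1,1],M[0,1])))
z=np.load("pics/scene0.npz");im,P=z["im"],z["P"];h=hsv(im)
for u,v in((237,132),(255,147),(272,160),(277,243),(297,270)):
    print(u,v,P[v,u].round(3),h[v,u-8:u+9:4].tolist())
# rack blue discs
b=(h[...,0]>100)&(h[...,0]<125)&(h[...,1]>80)&(P[...,2]>.03)&(P[...,2]<.095)&(P[...,0]>.5)&(P[...,0]<.7)
N,L,S,C=cv2.connectedComponentsWithStats(b.astype(np.uint8))
for i in range(1,N):
    if S[i,4]>40:p=P[L==i];print(S[i,4],p.min(0).round(3),p.max(0).round(3),np.median(p,0).round(3))
E
```

```text
[[-0.001 -0.932  0.363]
 [-0.001  0.363  0.932]
 [-1.     0.    -0.002]]
y heading 158.69560816539249
237 132 [ 0.486 -0.331  0.069] [[12, 194, 139], [107, 39, 46], [85, 18, 85], [11, 229, 108], [11, 213, 78]]
255 147 [ 0.472 -0.242  0.064] [[11, 233, 117], [86, 18, 102], [98, 23, 45], [12, 237, 155], [15, 187, 83]]
272 160 [ 0.46  -0.161  0.066] [[11, 238, 149], [99, 20, 90], [105, 24, 84], [10, 233, 114], [9, 224, 81]]
277 243 [0.6   0.091 0.058] [[109, 249, 42], [120, 113, 18], [105, 12, 42], [90, 20, 25], [120, 255, 11]]
297 270 [0.603 0.187 0.065] [[109, 204, 106], [116, 132, 31], [120, 46, 22], [105, 13, 38], [120, 255, 3]]
271 [0.567 0.079 0.031] [0.638 0.101 0.09 ] [0.608 0.091 0.073]
285 [0.566 0.176 0.03 ] [0.637 0.189 0.09 ] [0.607 0.187 0.075]
200 [0.501 0.562 0.03 ] [0.551 0.597 0.064] [0.506 0.573 0.059]
```

```bash
python3 - <<'E'
from h import *
D=[0,0,-1]
hd=lambda a:[np.cos(np.radians(a)),np.sin(np.radians(a)),0]
a=plan([.50,.22,.30],pose(D,hd(60)),8.7)
plan([.43,-.2,.27],pose(D,hd(8)),8.7,p0=a[0],R0=a[1])
E
```

```text
n 9 dist 46.0cm ang 0.15
[[-0.87,-4.29,-2.64,0.017,-0.0,-0.0,8.7],[-0.87,-4.33,-2.57,0.017,-0.0,-0.0,8.7],[-0.87,-4.38,-2.5,0.017,-0.0,-0.0,8.7],[-0.87,-4.42,-2.42,0.017,-0.0,-0.0,8.7],[-0.87,-4.46,-2.35,0.017,-0.0,-0.0,8.7],[-0.87,-4.5,-2.27,0.017,-0.0,-0.0,8.7],[-0.87,-4.53,-2.2,0.017,-0.0,-0.0,8.7],[-0.87,-4.57,-2.12,0.017,-0.0,-0.0,8.7],[-0.87,-4.61,-2.04,0.017,-0.0,-0.0,8.7]]
 n 8 dist 42.7cm ang 0.91
[[0.37,-1.87,-4.98,0.113,0.0,0.0,8.7],[0.37,-2.42,-4.74,0.113,0.0,0.0,8.7],[0.37,-2.94,-4.44,0.113,0.0,0.0,8.7],[0.37,-3.42,-4.07,0.113,0.0,0.0,8.7],[0.37,-3.86,-3.66,0.113,0.0,0.0,8.7],[0.37,-4.25,-3.2,0.113,0.0,0.0,8.7],[0.37,-4.59,-2.7,0.113,0.0,0.0,8.7],[0.37,-4.86,-2.16,0.113,0.0,0.0,8.7]]
```

>>> {"op": "arm_command", "data": {
  "plan": [
    [-0.9,-4.3,-2.6,0.017,0,0,8.7],
    [-0.9,-4.3,-2.6,0.017,0,0,8.7],
    [-0.9,-4.4,-2.5,0.017,0,0,8.7],
    [-0.9,-4.4,-2.4,0.017,0,0,8.7],
    [-0.9,-4.5,-2.3,0.017,0,0,8.7],
    [-0.9,-4.5,-2.3,0.017,0,0,8.7],
    [-0.9,-4.5,-2.2,0.017,0,0,8.7],
    [-0.9,-4.6,-2.1,0.017,0,0,8.7],
    [-0.9,-4.6,-2,0.017,0,0,8.7],
    [0,0,0,0,0,0,8.7]
  ]
}}

```text
time: 1.4
position: [0.508, 0.2095, 0.3025]
tool_rot: [-0.353, 0.614, 0.352, 0.612]
ft_force: [0.4, 0.8, -0.9]
grip_width: 0.0871
```

```bash
python3 - <<'E'
from h import *
shot("wrist","r");o=robot.get_obs();print(o["time"],o["position"].round(4),o["ft_force"].round(2))
E
```

```text
1.45 [0.5062 0.2108 0.302 ] [-0.35 -0.15  0.32]
```

>>> {"op": "arm_command", "data": {
  "plan": [
    [0.4,-1.9,-5,0.113,0,0,8.7],
    [0.4,-2.4,-4.7,0.113,0,0,8.7],
    [0.4,-2.9,-4.4,0.113,0,0,8.7],
    [0.4,-3.4,-4.1,0.113,0,0,8.7],
    [0.4,-3.9,-3.7,0.113,0,0,8.7],
    [0.4,-4.3,-3.2,0.113,0,0,8.7],
    [0.4,-4.6,-2.7,0.113,0,0,8.7],
    [0.4,-4.9,-2.2,0.113,0,0,8.7],
    [0,0,0,0,0,0,8.7]
  ]
}}

```text
time: 2.58
position: [0.4274, -0.2084, 0.2665]
tool_rot: [-0.044, 0.709, 0.048, 0.702]
ft_force: [-0.2, 0.8, -0.7]
grip_width: 0.0869
```

```bash
python3 - <<'E'
from h import *
im,P=shot("wrist","e");o=robot.get_obs();print(o["time"],o["position"].round(4),o["q"].round(3))
h=hsv(im)
m=(h[...,0]<16)&(h[...,1]>170)&(h[...,2]>60)&(P[...,2]>.02)&(P[...,2]<.11)
N,L,S,C=cv2.connectedComponentsWithStats(m.astype(np.uint8))
for i in range(1,N):
    if S[i,4]>150:
        p=P[L==i];print(C[i].round(),S[i,4],p.min(0).round(3),p.max(0).round(3))
a=np.load("pics/wristr.npz")
cv2.imwrite("pics/pair.png",np.vstack([a["im"],im])[:, :][::1,::1] if 0 else cv2.resize(np.vstack([a["im"],im]),(480,600)))
E
```

```text
2.625 [ 0.4272 -0.2063  0.2664] [-0.685  0.272  1.734 -0.002  1.147 -0.816]
```

View pics/pair.png

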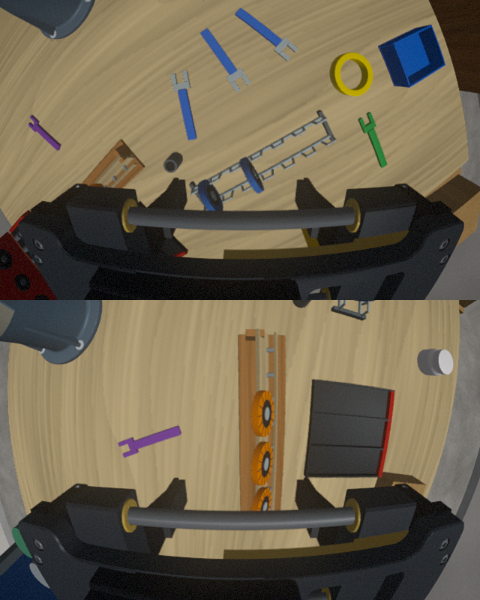

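```bash
cat > d.py <<'E'
from h import *
def discs(tag,lo=.1):
    a=np.load(f"pics/{tag}.npz");im,P=a["im"],a["P"];h=hsv(im)
    z=P[...,2];m=(h[...,0]<19)&(h[...,1]>180)&(h[...,2]>60)&(z>.03)&(z<.11)
    m=cv2.morphologyEx(m.astype(np.uint8),cv2.MORPH_OPEN,np.ones((3,3)))
    N,L,S,C=cv2.connectedComponentsWithStats(m)
    for i in range(1,N):
        if S[i,4]<100:continue
        p=P[L==i];print(C[i].round(),S[i,4],p.min(0).round(3),p.max(0).round(3))
        # front face plane by ransac-ish: SVD iterated
        q=p
        for _ in range(8):
            c=q.mean(0);n=np.linalg.svd(q-c,full_matrices=False)[2][2];n*=np.sign(n[2])
            q=p[np.abs((p-c)@n)<.004]
        print("  plane n",n.round(3),"c",c.round(4),len(q),"tilt",np.degrees(np.arctan2(n[2],np.hypot(*n[:2]))).round(1),"head",np.degrees(np.arctan2(n[1],n[0])).round(1))
E
python3 - <<'E'
from d import *
a=np.load("pics/wriste.npz");im,P=a["im"],a["P"];h=hsv(im)
for u,v in((352,150),(352,215),(340,150),(349,135)):print(h[v,u],P[v,u])
discs("wriste")
z=np.load("pics/scene0.npz")
discs("scene0")
E
```

```text
[16 38 74] [ 0.45753331 -0.16891846  0.06914521]
[11 30 68] [ 0.47023223 -0.24906841  0.06659166]
[ 16 232 158] [ 0.44216169 -0.16837916  0.09040867]
[ 18 255 182] [ 0.45066923 -0.15133895  0.07848249]
[347. 151.] 1109 [ 0.436 -0.207  0.032] [ 0.478 -0.135  0.093]
  plane n [0.88  0.128 0.457] c [ 0.4549 -0.1704  0.0726] 816 tilt 27.2 head 8.3
[346. 217.] 957 [ 0.448 -0.292  0.03 ] [ 0.488 -0.219  0.092]
  plane n [0.879 0.139 0.457] c [ 0.4663 -0.2509  0.0725] 691 tilt 27.2 head 9.0
[347. 264.] 424 [ 0.461 -0.333  0.03 ] [ 0.499 -0.304  0.09 ]
  plane n [0.858 0.215 0.466] c [ 0.4776 -0.3165  0.0675] 307 tilt 27.8 head 14.1
[256. 146.] 672 [ 0.437 -0.376  0.031] [ 0.502 -0.131  0.095]
  plane n [0.896 0.13  0.426] c [ 0.4708 -0.2432  0.0651] 576 tilt 25.2 head 8.2
```

Wrist views: bottom half shows discs at about (262,412), (262,463), (264,500) and tray red end at (388,430); top half shows the rack, with empty slots beyond the two blue discs. The disc planes read 27°, heading 8.3°, which fits the given 25° tilt.

```bash
cat >> h.py <<'E'
t,hh=np.radians(25),np.radians(8.3)
A=np.array([np.sin(t)*np.cos(hh),np.sin(t)*np.sin(hh),-np.cos(t)])
NZ=np.array([np.cos(t)*np.cos(hh),np.cos(t)*np.sin(hh),np.sin(t)])
RE=pose(A,NZ)
DC={1:np.array([.4565,-.171,.055]),2:np.array([.4683,-.2555,.055]),3:np.array([.480,-.340,.055])}
def epos(k,up):return DC[k]-A*up   # TCP, up = metres up-slope of disc middle
D=[0,0,-1]
def hd(a):return [np.cos(np.radians(a)),np.sin(np.radians(a)),0]
E
python3 - <<'E'
from h import *
a=plan(epos(1,.086),RE,4)
plan(epos(1,.006),RE,4,p0=a[0],R0=a[1])
E
```

```text
n 3 dist 13.7cm ang 0.45
[[4.46,0.99,-0.05,-0.005,-0.149,-0.001,4.0],[4.4,1.0,-0.7,-0.005,-0.149,-0.001,4.0],[4.25,1.01,-1.34,-0.005,-0.149,-0.001,4.0]]
 n 2 dist 8.0cm ang 0.00
[[4.0,-0.0,0.0,0.0,0.0,0.0,4.0],[4.0,-0.0,0.0,0.0,0.0,0.0,4.0]]
```

>>> {"op": "arm_command", "data": {
  "plan": [
    [4.5,1,0,0,-0.15,0,4],
    [4.4,1,-0.7,0,-0.15,0,4],
    [4.2,1,-1.3,0,-0.15,0,4],
    [0,0,0,0,0,0,4],
    [0,0,0,0,0,0,4]
  ],
  "grip_force": 20
}}

```text
time: 3.25
position: [0.4324, -0.1664, 0.1614]
tool_rot: [-0.033, 0.563, 0.078, 0.822]
ft_force: [0.3, -0.4, -0.1]
grip_width: 0.0452
```

```bash
python3 - <<'E'
from h import *
o=robot.get_obs();print(o["q"].round(3),o["grip_width"],o["position"])
plan(epos(1,.086),RE,4)
plan(epos(1,.006),RE,4)
E
```

```text
[-0.838  0.362  2.112  0.632  0.581 -1.517] 0.04518027147776364 [ 0.43236392 -0.16641216  0.16140045]
 n 1 dist 3.2cm ang 0.08
[[2.14,-0.87,-2.27,0.007,-0.064,-0.039,4.0]]
 n 2 dist 10.3cm ang 0.08
[[5.06,-0.59,-0.88,0.003,-0.032,-0.02,4.0],[5.04,-0.5,-1.04,0.003,-0.032,-0.02,4.0]]
```

>>> {"op": "arm_command", "data": {
  "plan": [
    [1.1,-0.4,-1.1,0,-0.03,-0.02,4],
    [1.1,-0.4,-1.1,0,-0.03,-0.02,4],
    [0,0,0,0,0,0,4],
    [0,0,0,0,0,0,4]
  ]
}}

```text
time: 3.75
position: [0.4282, -0.1776, 0.1373]
tool_rot: [-0.049, 0.533, 0.063, 0.842]
ft_force: [0.3, -0.6, -0.9]
grip_width: 0.0401
```

```bash
python3 - <<'E'
from h import *
o=robot.get_obs();print(o["q"].round(3),o["grip_width"],o["position"])
plan(epos(1,.086),RE,4)
plan(epos(1,.006),RE,4)
E
```

```text
[-0.893  0.425  2.196  0.959  0.46  -1.915] 0.04013710544415872 [ 0.42822137 -0.17760456  0.13725186]
 n 1 dist 0.9cm ang 0.02
[[0.07,0.26,-0.85,0.019,0.005,0.009,4.0]]
 n 2 dist 8.1cm ang 0.02
[[4.04,0.17,-0.44,0.01,0.003,0.004,4.0],[4.04,0.14,-0.44,0.01,0.003,0.004,4.0]]
```

>>> {"op": "arm_command", "data": {
  "plan": [
    [0.5,0.2,-0.9,0.015,0,0.01,4],
    [2,0,0,0,0,0,4],
    [0,0,0,0,0,0,4],
    [0,0,0,0,0,0,4]
  ]
}}

```text
time: 4.25
position: [0.4351, -0.1771, 0.1146]
tool_rot: [-0.045, 0.531, 0.063, 0.844]
ft_force: [0.2, 0.5, 0.0]
grip_width: 0.0402
```

```bash
python3 - <<'E'
from h import *
o=robot.get_obs();print(o["q"].round(3),o["grip_width"],o["position"])
plan(epos(1,.006),RE,4)
E
```

```text
[-0.883  0.492  2.203  1.107  0.425 -2.06 ] 0.040170553960649294 [ 0.4351085  -0.17713964  0.11458582]
 n 2 dist 5.8cm ang 0.02
[[2.86,0.16,-0.29,0.006,0.006,0.002,4.0],[2.86,0.16,-0.27,0.006,0.006,0.002,4.0]]
```

>>> {"op": "arm_command", "data": {
  "plan": [
    [0.3,0.1,-0.4,0.01,0,0,4],
    [0.7,0.1,-0.2,0,0,0,4],
    [1,0,0,0,0,0,4],
    [1,0,0,0,0,0,4],
    [0,0,0,0,0,0,4],
    [0,0,0,0,0,0,4]
  ]
}}

```text
time: 5.0
position: [0.4425, -0.175, 0.0866]
tool_rot: [-0.041, 0.53, 0.059, 0.845]
ft_force: [-0.7, 0.4, 1.5]
grip_width: 0.0399
```

```bash
python3 - <<'E'
from h import *
o=robot.get_obs();print(o["q"].round(3),o["grip_width"],o["position"])
plan(epos(1,.006),RE,4)
E
```

```text
[-0.862  0.572  2.214  1.33   0.384 -2.27 ] 0.039857167178667184 [ 0.44246991 -0.17495288  0.08657692]
 n 1 dist 2.9cm ang 0.02
[[2.87,0.21,-0.06,0.002,0.014,0.008,4.0]]
```

>>> {"op": "arm_command", "data": {
  "plan": [
    [0.9,0.1,0,0,0,0,4],
    [0.9,0.1,0,0,0.01,0,4],
    [0.9,0,0,0,0,0,4],
    [0.1,0,0,0,0,0,4],
    [0,0,0,0,0,0,4]
  ]
}}

```text
time: 5.62
position: [0.4547, -0.1719, 0.0619]
tool_rot: [-0.042, 0.534, 0.058, 0.843]
ft_force: [0.1, 0.3, 0.4]
grip_width: 0.0401
```

```bash
python3 - <<'E'
from h import *
o=robot.get_obs();print(o["q"].round(3),o["grip_width"],o["position"],o["ft_force"])
plan(epos(1,.006),RE,4)
im,P=shot("wrist","g1");h=hsv(im)
cv2.imwrite("pics/g1c.png",im[80:360,180:480])
E
```

```text
[-0.823  0.639  2.199  1.48   0.355 -2.394] 0.04006229056930079 [ 0.45473352 -0.17191733  0.06194113] [0.05795347 0.28049756 0.38890154]
 n 1 dist 0.2cm ang 0.01
[[0.11,0.07,-0.12,0.002,0.004,0.01,4.0]]
```

View pics/g1c.png

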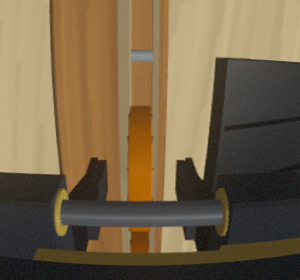

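The crop shows the disc edge-on at x≈140, centred between the fingers at 97 and 185. Gripping.

>>> {"op": "arm_command", "data": {
  "plan": [
    [0,0,0,0,0,0,0.6],
    [0,0,0,0,0,0,0.6],
    [0,0,0,0,0,0,0.6],
    [0,0,0,0,0,0,0.6],
    [0,0,0,0,0,0,0.6],
    [-1,0,0,0,0,0,0.6],
    [-2,0,0,0,0,0,0.6],
    [-2,0,0,0,0,0,0.6],
    [-2,0,0,0,0,0,0.6],
    [-1,0,0,0,0,0,0.6]
  ],
  "grip_force": 20
}}

```text
time: 6.92
position: [0.4189, -0.1755, 0.1356]
tool_rot: [-0.041, 0.535, 0.058, 0.842]
ft_force: [0.3, 0.6, -0.7]
grip_width: 0.0121
```

```bash
python3 - <<'E'
from h import *
o=robot.get_obs();print(o["q"].round(3),o["grip_width"],o["position"],o["ft_force"].round(2))
# rack geometry from wristr
a=np.load("pics/wristr.npz");im,P=a["im"],a["P"];h=hsv(im);z=P[...,2]
box=(P[...,0]>.5)&(P[...,0]<.7)&(P[...,1]>.0)&(P[...,1]<.42)
b=(h[...,0]>100)&(h[...,0]<125)&(h[...,1]>80)&(z>.05)&(z<.095)&box
N,L,S,C=cv2.connectedComponentsWithStats(b.astype(np.uint8))
for i in range(1,N):
    if S[i,4]>60:
        p=P[L==i];t=p[p[:,2]>.07];print("blue",C[i].round(),S[i,4],p.min(0).round(4),p.max(0).round(4));c=p[:,:2].mean(0);e=np.linalg.svd(p[:,:2]-c,full_matrices=False)[2][0];print(c.round(4),"top mean",t.mean(0).round(4),"dir",np.degrees(np.arctan2(e[1],e[0])).round(1))
w=box&(z>.038)&(z<.05)&~cv2.dilate(b.astype(np.uint8),np.ones((9,9))).astype(bool)
p=P[w];print(len(p),p[:,:2].min(0),p[:,:2].max(0))
for s in(0,1):
    q=p[(p[:,0]>.6)==bool(s)];print(s,len(q),np.polyfit(q[:,1],q[:,0],1).round(4))
    y=np.sort(q[:,1]);g=np.split(y,np.where(np.diff(y)>.004)[0]+1);print([(round(float(k.mean()),3),len(k),round(float(np.ptp(k)),3)) for k in g if len(k)>2])
E
```

```text
[-0.909  0.423  2.216  0.977  0.456 -1.934] 0.012103593755904833 [ 0.4189335  -0.17550946  0.13560047] [ 0.31  0.6  -0.68]
blue [336. 240.] 322 [0.5702 0.1744 0.0718] [0.6275 0.1864 0.0888]
[0.5957 0.1804] top mean [0.5957 0.1804 0.0836] dir 0.9
blue [274. 267.] 281 [0.5642 0.0774 0.0637] [0.6154 0.091  0.0891]
[0.589  0.0845] top mean [0.5898 0.0845 0.0832] dir 2.7
932 [0.50006134 0.03427642] [0.62643239 0.35852808]
0 563 [0.132  0.5391]
[(0.054, 120, 0.03), (0.09, 41, 0.003), (0.109, 62, 0.024), (0.155, 53, 0.022), (0.183, 24, 0.013), (0.204, 66, 0.024), (0.251, 61, 0.023), (0.299, 70, 0.025), (0.347, 66, 0.024)]
1 369 [0.0111 0.6181]
[(0.09, 41, 0.002), (0.109, 57, 0.024), (0.15, 30, 0.012), (0.204, 62, 0.023), (0.252, 57, 0.025), (0.3, 62, 0.024), (0.347, 58, 0.023)]
```

```bash
cat >> h.py <<'E'
RR=pose(D,hd(90))
SL={1:[.599,.3235],2:[.599,.2757],3:[.599,.228]}
E
python3 - <<'E'
from h import *
plan(SL[1]+[.15],RR,.6,v=5,w=.12)
E
```

```text
n 13 dist 53.1cm ang 1.48
[[0.69,3.6,1.79,-0.108,0.027,0.024,0.6],[0.72,3.37,2.19,-0.108,0.027,0.024,0.6],[0.73,3.09,2.56,-0.108,0.027,0.024,0.6],[0.73,2.78,2.9,-0.108,0.027,0.024,0.6],[0.71,2.44,3.2,-0.108,0.027,0.024,0.6],[0.68,2.06,3.46,-0.108,0.027,0.024,0.6],[0.62,1.66,3.68,-0.108,0.027,0.024,0.6],[0.56,1.24,3.85,-0.108,0.027,0.024,0.6],[0.47,0.8,3.97,-0.108,0.027,0.024,0.6],[0.38,0.36,4.05,-0.108,0.027,0.024,0.6],[0.27,-0.09,4.07,-0.108,0.027,0.024,0.6],[0.15,-0.53,4.04,-0.108,0.027,0.024,0.6],[0.02,-0.96,3.97,-0.108,0.027,0.024,0.6]]
```

>>> {"op": "arm_command", "data": {
  "plan": [
    [-0.8,3.6,1.8,-0.11,0.027,0.024,0.6],
    [-0.5,3.4,2.2,-0.11,0.027,0.024,0.6],
    [-0.2,3.1,2.6,-0.11,0.027,0.024,0.6],
    [0.2,2.8,2.9,-0.11,0.027,0.024,0.6],
    [0.7,2.4,3.2,-0.11,0.027,0.024,0.6],
    [0.7,2.1,3.5,-0.11,0.027,0.024,0.6],
    [0.6,1.7,3.7,-0.11,0.027,0.024,0.6],
    [0.6,1.2,3.8,-0.11,0.027,0.024,0.6],
    [0.5,0.8,4,-0.11,0.027,0.024,0.6],
    [0.4,0.4,4,-0.11,0.027,0.024,0.6],
    [0.3,-0.1,4,-0.11,0.027,0.024,0.6],
    [0,0,0,0,0,0,0.6]
  ]
}}

```text
time: 8.43
position: [0.5458, 0.259, 0.1809]
tool_rot: [-0.46, 0.518, 0.456, 0.558]
ft_force: [-0.6, -0.7, 0.0]
grip_width: 0.0122
```

```bash
python3 - <<'E'
from h import *
o=robot.get_obs();print(o["q"].round(3),o["grip_width"],o["position"],o["ft_force"].round(2))
a=plan(SL[1]+[.12],RR,.6,v=4,w=.12)
E
```

```text
[ 0.248  0.528  1.573  0.023  0.988 -1.175] 0.012243310058339044 [0.54584552 0.25895433 0.18085686] [-0.56 -0.72  0.02]
 n 3 dist 10.3cm ang 0.17
[[2.18,-1.32,2.32,-0.053,0.012,0.015,0.6],[2.13,-1.47,2.28,-0.053,0.012,0.015,0.6],[2.08,-1.63,2.22,-0.053,0.012,0.015,0.6]]
```

>>> {"op": "arm_command", "data": {
  "plan": [
    [2,-1.3,2.3,-0.053,0.012,0.015,0.6],
    [2,-1.5,2.3,-0.053,0.012,0.015,0.6],
    [2,-1.6,2.2,-0.053,0.012,0.015,0.6],
    [0,0,0,0,0,0,0.6],
    [0,0,0,0,0,0,0.6]
  ]
}}

```text
time: 9.05
position: [0.5944, 0.3193, 0.1196]
tool_rot: [-0.498, 0.505, 0.501, 0.496]
ft_force: [0.0, 0.1, -0.9]
grip_width: 0.0118
```

```bash
cat >> h.py <<'E'
def rackcheck(tag):
    o=robot.get_obs();im,P=shot("wrist",tag);h=hsv(im);z=P[...,2]
    m=(h[...,0]<19)&(h[...,1]>150)&(h[...,2]>40)&(z>.05)&(z<.2)
    p=P[m];q=p[np.abs(p-np.median(p,0)).max(1)<.06]
    print("orange",len(q),"min",np.percentile(q,2,0).round(4),"max",np.percentile(q,98,0).round(4))
    c=q[:,:2].mean(0);e=np.linalg.svd(q[:,:2]-c,full_matrices=False)[2][0];print("dir",np.degrees(np.arctan2(e[1],e[0])).round(1),"mean",q.mean(0).round(4))
    w=(P[...,0]>.5)&(P[...,0]<.68)&(P[...,1]>.03)&(P[...,1]<.42)&(z>.036)&(z<.05)
    p=P[w]
    for s in(.575,.623):
        q=p[np.abs(p[:,0]-s)<.02];y=np.sort(q[:,1]);g=np.split(y,np.where(np.diff(y)>.004)[0]+1)
        print("rail x",np.median(q[:,0]).round(4),[(round(float(k.min()+k.max())/2,4),round(float(np.ptp(k)),3)) for k in g if len(k)>4])
    return im
E
python3 - <<'E'
from h import *
o=robot.get_obs();print(o["q"].round(3),o["grip_width"],o["position"],o["ft_force"].round(2))
a=plan(SL[1]+[.12],RR,.6,v=4,w=.12)
im=rackcheck("k1");cv2.imwrite("pics/k1c.png",im[80:360,150:550])
E
```

```text
[ 0.329  0.716  1.372 -0.003  1.068 -1.239] 0.01176251393746793 [0.59436473 0.31925752 0.11961951] [ 0.02  0.13 -0.92]
 n 1 dist 0.6cm ang 0.01
[[-0.05,-0.46,0.42,-0.001,-0.007,-0.013,0.6]]
orange 2254 min [0.5567 0.3129 0.1154] max [0.6171 0.3242 0.15  ]
dir 0.2 mean [0.5754 0.3185 0.14  ]
rail x 0.5739 [(0.0999, 0.041), (0.1499, 0.014), (0.1808, 0.012), (0.2046, 0.023), (0.2526, 0.024), (0.2987, 0.024), (0.3474, 0.026)]
rail x 0.621 [(0.0898, 0.004), (0.1093, 0.025), (0.1859, 0.003), (0.2044, 0.026), (0.252, 0.025), (0.291, 0.009), (0.3503, 0.02)]
```

View pics/k1c.png

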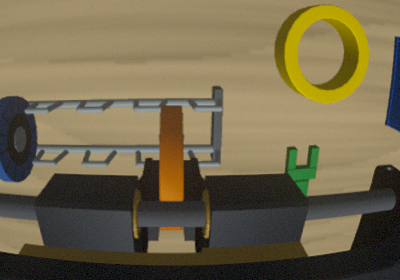

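The crop shows the orange disc upright at (172,160), squarely over the last slot before the rack end (215). A shift of +4 mm in y and +3 mm in x is needed.

>>> {"op": "arm_command", "data": {
  "plan": [
    [0.5,-0.4,0.4,0,0,0,0.6],
    [0,0,0,0,0,0,0.6],
    [1.8,0,0,0,0,0,0.6],
    [1.8,0,0,0,0,0,0.6],
    [0,0,0,0,0,0,0.6],
    [0,0,0,0,0,0,0.6]
  ]
}}

```text
time: 9.85
position: [0.5969, 0.3211, 0.0769]
tool_rot: [-0.497, 0.506, 0.501, 0.496]
ft_force: [0.3, -0.3, 0.2]
grip_width: 0.0117
```

```bash
python3 - <<'E'
from h import *
o=robot.get_obs();print(o["q"].round(3),o["grip_width"],o["position"],o["ft_force"].round(2))
a=plan([.5975,.3235,.058],RR,.6,v=4,w=.12)
E
```

```text
[ 0.33   0.774  1.386 -0.003  0.997 -1.235] 0.011732649368486564 [0.59690511 0.32111326 0.07693621] [ 0.31 -0.29  0.17]
 n 1 dist 1.9cm ang 0.02
[[1.89,-0.08,0.25,-0.004,-0.007,-0.013,0.6]]
```

>>> {"op": "arm_command", "data": {
  "plan": [
    [0.6,-0.1,0.25,0,0,-0.01,0.6],
    [0.7,0,0,0,0,0,0.6],
    [0.5,0,0,0,0,0,0.6],
    [0,0,0,0,0,0,0.6]
  ]
}}

```text
time: 10.35
position: [0.5982, 0.324, 0.0582]
tool_rot: [-0.5, 0.503, 0.498, 0.499]
ft_force: [0.6, -0.9, 0.2]
grip_width: 0.0119
```

```bash
python3 - <<'E'
from h import *
o=robot.get_obs();print(o["grip_width"],o["position"],o["ft_force"].round(2))
a=plan([.5975,.3235,.057],RR,.6,v=4,w=.12)
E
```

```text
0.011858283378880955 [0.5982312  0.32404574 0.05824089] [ 0.63 -0.89  0.22]
 n 1 dist 0.2cm ang 0.01
[[0.12,0.07,-0.05,-0.004,-0.006,-0.001,0.6]]
```

>>> {"op": "arm_command", "data": {
  "plan": [
    [0.2,0,0,0,0,0,0.6],
    [0,0,0,0,0,0,0.6],
    [0,0,0,0,0,0,2.4],
    [0,0,0,0,0,0,2.4],
    [0,0,0,0,0,0,2.4],
    [-1,0,0,0,0,0,2.4],
    [-3,0,0,0,0,0,2.4],
    [-4,0,0,0,0,0,4],
    [-4,0,0,0,0,0,4],
    [0,0,0,0,0,0,4]
  ]
}}

```text
time: 11.6
position: [0.5997, 0.3252, 0.184]
tool_rot: [-0.501, 0.502, 0.497, 0.5]
ft_force: [0.5, -1.0, 0.2]
grip_width: 0.0386
```

```bash
cat >> h.py <<'E'
def pre(k):  # pre-grasp leg: keeps to the easel side, 86 mm up the slope
    return plan(epos(k,.09),RE,4,v=5,w=.14)
E
python3 - <<'E'
from h import *
o=robot.get_obs();print(o["grip_width"],o["position"],o["ft_force"].round(2))
rackcheck("k1b")
plan(epos(2,.13),RE,4,v=5,w=.14)
E
```

```text
0.03855926535696599 [0.59970371 0.32521019 0.18397283] [ 0.51 -1.02  0.18]
orange 940 min [0.5609 0.3178 0.0575] max [0.6272 0.3291 0.0883]
dir -0.5 mean [0.5908 0.3235 0.0807]
rail x 0.5739 [(0.0508, 0.004), (0.0852, 0.012), (0.1088, 0.024), (0.1518, 0.016), (0.1814, 0.011), (0.2046, 0.025), (0.2521, 0.025), (0.3003, 0.025), (0.3473, 0.025)]
rail x 0.6212 [(0.0898, 0.004), (0.1095, 0.025), (0.1477, 0.006), (0.1865, 0.002), (0.2055, 0.024), (0.2524, 0.024), (0.2999, 0.026), (0.3483, 0.025)]
 n 13 dist 61.6cm ang 1.48
[[0.1,1.4,-4.53,0.108,-0.028,-0.024,4.0],[-0.06,0.91,-4.65,0.108,-0.028,-0.024,4.0],[-0.2,0.4,-4.72,0.108,-0.028,-0.024,4.0],[-0.34,-0.12,-4.73,0.108,-0.028,-0.024,4.0],[-0.46,-0.63,-4.68,0.108,-0.028,-0.024,4.0],[-0.57,-1.14,-4.57,0.108,-0.028,-0.024,4.0],[-0.67,-1.64,-4.4,0.108,-0.028,-0.024,4.0],[-0.74,-2.12,-4.18,0.108,-0.028,-0.024,4.0],[-0.8,-2.57,-3.9,0.108,-0.028,-0.024,4.0],[-0.84,-2.99,-3.58,0.108,-0.028,-0.024,4.0],[-0.86,-3.38,-3.21,0.108,-0.028,-0.024,4.0],[-0.86,-3.72,-2.8,0.108,-0.028,-0.024,4.0],[-0.84,-4.02,-2.36,0.108,-0.028,-0.024,4.0]]
```

Disc 1 is standing: top at 0.088, y = 0.3235. On to disc 2.

>>> {"op": "arm_command", "data": {
  "plan": [
    [0,1.4,-4.5,0.11,-0.028,-0.024,4],
    [0,0.9,-4.7,0.11,-0.028,-0.024,4],
    [-0.2,0.4,-4.7,0.11,-0.028,-0.024,4],
    [-0.3,-0.1,-4.7,0.11,-0.028,-0.024,4],
    [-0.5,-0.6,-4.7,0.11,-0.028,-0.024,4],
    [-0.6,-1.1,-4.6,0.11,-0.028,-0.024,4],
    [-0.7,-1.6,-4.4,0.11,-0.028,-0.024,4],
    [-0.7,-2.1,-4.2,0.11,-0.028,-0.024,4],
    [-0.8,-2.6,-3.9,0.11,-0.028,-0.024,4],
    [-0.8,-3,-3.6,0.11,-0.028,-0.024,4],
    [-0.9,-3.4,-3.2,0.11,-0.028,-0.024,4],
    [-0.9,-3.7,-2.8,0.11,-0.028,-0.024,4]
  ]
}}

```text
time: 13.15
position: [0.3972, -0.223, 0.1613]
tool_rot: [-0.054, 0.549, 0.076, 0.831]
ft_force: [0.5, 0.2, -0.8]
grip_width: 0.0395
```

```bash
python3 - <<'E'
from h import *
o=robot.get_obs();print(o["grip_width"],o["position"],o["q"].round(2))
plan(epos(2,.09),RE,4,v=3,w=.08)
E
```

```text
0.03948701541185644 [ 0.39721758 -0.22296173  0.16126601] [-1.02  0.36  2.13  0.69  0.61 -1.78]
 n 2 dist 5.6cm ang 0.05
[[1.65,-2.17,0.7,0.02,-0.017,-0.006,4.0],[1.68,-2.15,0.72,0.02,-0.017,-0.006,4.0]]
```

>>> {"op": "arm_command", "data": {
  "plan": [
    [1.6,-2.2,0.7,0.02,-0.017,0,4],
    [1.6,-2.2,0.7,0.02,-0.017,0,4],
    [0,0,0,0,0,0,4],
    [0,0,0,0,0,0,4]
  ]
}}

```text
time: 13.65
position: [0.4262, -0.2645, 0.1341]
tool_rot: [-0.029, 0.538, 0.063, 0.84]
ft_force: [0.1, -0.0, 0.3]
grip_width: 0.0405
```

```bash
python3 - <<'E'
from h import *
o=robot.get_obs();print(o["grip_width"],o["position"],o["q"].round(2))
plan(epos(2,.006),RE,4,v=2,w=.08)
E
```

```text
0.04045132112835733 [ 0.42620621 -0.26450209  0.13409731] [-1.03  0.47  2.05  0.77  0.6  -1.82]
 n 5 dist 8.4cm ang 0.02
[[1.68,0.03,0.12,-0.003,-0.001,-0.003,4.0],[1.68,0.04,0.11,-0.003,-0.001,-0.003,4.0],[1.68,0.04,0.11,-0.003,-0.001,-0.003,4.0],[1.68,0.05,0.11,-0.003,-0.001,-0.003,4.0],[1.68,0.05,0.11,-0.003,-0.001,-0.003,4.0]]
```

>>> {"op": "arm_command", "data": {
  "plan": [
    [1,0.1,0.3,0,0,0,4],
    [1.7,0.1,0.2,0,0,0,4],
    [1.7,0,0.1,0,0,0,4],
    [1.7,0,0,0,0,0,4],
    [1.7,0,0,0,0,0,4],
    [0,0,0,0,0,0,4],
    [0,0,0,0,0,0,4]
  ]
}}

```text
time: 14.52
position: [0.4644, -0.247, 0.0648]
tool_rot: [-0.031, 0.539, 0.067, 0.839]
ft_force: [0.0, -0.0, 0.3]
grip_width: 0.0396
```

```bash
python3 - <<'E'
from h import *
o=robot.get_obs();print(o["grip_width"],o["position"],o["q"].round(2),o["ft_force"].round(1))
plan(epos(2,.006),RE,4,v=2,w=.08)
im,P=shot("wrist","g2");h=hsv(im)
m=((h[...,0]<19)&(h[...,1]>200)&(h[...,2]>90)).astype(np.uint8)
# columns of orange near row of the finger tips, in the image the fingers are symmetric about col ~321
for v in range(200,280,15):
    c=np.where(m[v,280:360])[0]+280
    print(v,(c.min(),c.max(),len(c)) if len(c) else None)
E
```

```text
0.039559277018401326 [ 0.46436646 -0.24699774  0.06483393] [-0.93  0.64  2.05  1.02  0.46 -2.01] [ 0.  -0.   0.3]
 n 1 dist 1.0cm ang 0.02
[[0.39,-0.91,-0.17,-0.007,-0.006,-0.02,4.0]]
200 None
215 (np.int64(310), np.int64(328), 18)
230 (np.int64(309), np.int64(329), 21)
245 (np.int64(309), np.int64(330), 22)
260 (np.int64(308), np.int64(330), 23)
275 (np.int64(308), np.int64(330), 23)
```

>>> {"op": "arm_command", "data": {
  "plan": [
    [0.2,-0.5,-0.1,0,0,-0.01,4],
    [0.2,-0.5,-0.1,0,0,0,4],
    [0,0,0,0,0,0,4],
    [0,0,0,0,0,0,0.6],
    [0,0,0,0,0,0,0.6],
    [0,0,0,0,0,0,0.6],
    [0,0,0,0,0,0,0.6],
    [0,0,0,0,0,0,0.6],
    [0,0,0,0,0,0,0.6]
  ]
}}

```text
time: 15.7
position: [0.4663, -0.2586, 0.0619]
tool_rot: [-0.035, 0.537, 0.062, 0.84]
ft_force: [0.5, 0.3, 0.8]
grip_width: 0.0117
```

```bash
python3 - <<'E'
from h import *
o=robot.get_obs();print(o["grip_width"],o["position"],o["q"].round(2),o["ft_force"].round(1))
a=plan(epos(2,.006),RE,4,v=2,w=.08)
p0=o["position"]-A*.08;plan(SL[2]+[.19],RR,.6,v=5,w=.14,p0=p0,R0=R.from_quat(o["tool_rot"]).as_matrix())
E
```

```text
0.011651626034241764 [ 0.46632649 -0.25856708  0.06186997] [-0.94  0.65  2.04  1.03  0.45 -2.02] [0.5 0.3 0.8]
 n 1 dist 0.3cm ang 0.01
[[0.13,0.27,-0.07,-0.006,-0.003,-0.006,4.0]]
 n 12 dist 56.7cm ang 1.48
[[0.45,4.26,2.0,-0.117,0.03,0.025,0.6],[0.49,3.98,2.5,-0.117,0.03,0.025,0.6],[0.5,3.65,2.96,-0.117,0.03,0.025,0.6],[0.49,3.26,3.38,-0.117,0.03,0.025,0.6],[0.46,2.83,3.75,-0.117,0.03,0.025,0.6],[0.41,2.36,4.07,-0.117,0.03,0.025,0.6],[0.34,1.86,4.33,-0.117,0.03,0.025,0.6],[0.24,1.33,4.53,-0.117,0.03,0.025,0.6],[0.13,0.79,4.66,-0.117,0.03,0.025,0.6],[0.0,0.24,4.72,-0.117,0.03,0.025,0.6],[-0.14,-0.32,4.71,-0.117,0.03,0.025,0.6],[-0.3,-0.86,4.64,-0.117,0.03,0.025,0.6]]
```

>>> {"op": "arm_command", "data": {
  "plan": [
    [-1,0,0,0,0,0,0.6],
    [-3,0,0,0,0,0,0.6],
    [-3,0,0,0,0,0,0.6],
    [-2,0,0,0,0,0,0.6],
    [-1,0,0,0,0,0,0.6]
  ]
}}

```text
time: 16.32
position: [0.4217, -0.2647, 0.1552]
tool_rot: [-0.034, 0.539, 0.062, 0.839]
ft_force: [-0.4, -0.3, -0.1]
grip_width: 0.0118
```

>>> {"op": "arm_command", "data": {
  "plan": [
    [0,4.3,2,-0.117,0.03,0.025,0.6],
    [0,4,2.5,-0.117,0.03,0.025,0.6],
    [0.5,3.7,3,-0.117,0.03,0.025,0.6],
    [0.5,3.3,3.4,-0.117,0.03,0.025,0.6],
    [0.5,2.8,3.8,-0.117,0.03,0.025,0.6],
    [0.4,2.4,4.1,-0.117,0.03,0.025,0.6],
    [0.3,1.9,4.3,-0.117,0.03,0.025,0.6],
    [0.2,1.3,4.5,-0.117,0.03,0.025,0.6],
    [0.1,0.8,4.7,-0.117,0.03,0.025,0.6],
    [0,0.2,4.7,-0.117,0.03,0.025,0.6],
    [-0.1,-0.3,4.7,-0.117,0.03,0.025,0.6],
    [0,0,0,0,0,0,0.6]
  ]
}}

```text
time: 17.82
position: [0.5663, 0.2436, 0.2102]
tool_rot: [-0.477, 0.516, 0.478, 0.528]
ft_force: [-1.1, -0.8, -0.9]
grip_width: 0.0118
```

```bash
python3 - <<'E'
from h import *
o=robot.get_obs();print(o["grip_width"],o["position"],o["q"].round(2),o["ft_force"].round(1))
a=plan([.5975,.2763,.12],RR,.6,v=4,w=.12)
E
```

```text
0.01178712202788373 [0.56629674 0.24359494 0.21021462] [ 0.22  0.52  1.48  0.01  1.12 -1.27] [-1.1 -0.8 -0.9]
 n 3 dist 10.1cm ang 0.09
[[3.03,-0.91,1.14,-0.03,0.004,0.004,0.6],[3.02,-0.95,1.12,-0.03,0.004,0.004,0.6],[3.02,-1.0,1.11,-0.03,0.004,0.004,0.6]]
```

>>> {"op": "arm_command", "data": {
  "plan": [
    [2.8,-1,1.2,-0.03,0,0,0.6],
    [2.8,-1,1.2,-0.03,0,0,0.6],
    [2.8,-1,1.2,-0.03,0,0,0.6],
    [0,0,0,0,0,0,0.6],
    [0,0,0,0,0,0,0.6]
  ]
}}

```text
time: 18.45
position: [0.5963, 0.2744, 0.1234]
tool_rot: [-0.499, 0.498, 0.5, 0.503]
ft_force: [1.2, -0.2, 0.2]
grip_width: 0.0116
```

```bash
python3 - <<'E'
from h import *
o=robot.get_obs();print(o["grip_width"],o["position"],o["q"].round(2),o["ft_force"].round(1))
a=plan([.599,.2763,.12],RR,.6,v=4,w=.12)
im,P=shot("wrist","k2");h=hsv(im);z=P[...,2]
m=(h[...,0]<19)&(h[...,1]>150)&(h[...,2]>40)&(z>.1)&(z<.2);p=P[m];print(np.percentile(p,[1,99],axis=0).round(4),p.mean(0).round(4))
E
```

```text
0.011618504360298876 [0.59626554 0.27442808 0.12335253] [ 0.26  0.68  1.44  0.01  1.01 -1.31] [ 1.2 -0.2  0.2]
 n 1 dist 0.5cm ang 0.01
[[0.34,-0.27,0.19,-0.002,0.007,0.005,0.6]]
[[0.5572 0.2675 0.1174]
 [0.6192 0.2792 0.1543]] [0.5757 0.2735 0.144 ]
```

>>> {"op": "arm_command", "data": {
  "plan": [
    [0.5,-0.3,0.3,0,0,0,0.6],
    [0,0,0,0,0,0,0.6],
    [1.8,0,0,0,0,0,0.6],
    [1.8,0,0,0,0,0,0.6],
    [0,0,0,0,0,0,0.6],
    [0,0,0,0,0,0,0.6]
  ]
}}

```text
time: 19.25
position: [0.5997, 0.2769, 0.0817]
tool_rot: [-0.499, 0.497, 0.499, 0.504]
ft_force: [0.8, 0.2, -1.4]
grip_width: 0.0117
```

```bash
python3 - <<'E'
from h import *
o=robot.get_obs();print(o["grip_width"],o["position"],o["ft_force"].round(2))
a=plan([.599,.277,.057],RR,.6,v=4,w=.12)
E
```

```text
0.011735669407003586 [0.59973    0.27693048 0.08170343] [ 0.77  0.15 -1.43]
 n 1 dist 2.5cm ang 0.01
[[2.47,0.09,-0.01,-0.004,0.007,0.007,0.6]]
```

>>> {"op": "arm_command", "data": {
  "plan": [
    [0.9,0.1,0,0,0,0,0.6],
    [0.9,0,0,0,0,0,0.6],
    [0.6,0,0,0,0,0,0.6],
    [0,0,0,0,0,0,0.6]
  ]
}}

```text
time: 19.75
position: [0.5994, 0.2776, 0.0572]
tool_rot: [-0.499, 0.497, 0.499, 0.505]
ft_force: [-1.5, -0.7, 2.6]
grip_width: 0.0115
```

>>> {"op": "arm_command", "data": {
  "plan": [
    [0,0,0,0,0,0,2.4],
    [0,0,0,0,0,0,2.4],
    [0,0,0,0,0,0,2.4],
    [-1,0,0,0,0,0,2.4],
    [-3,0,0,0,0,0,2.4],
    [-4,0,0,0,0,0,4],
    [-4,0,0,0,0,0,4],
    [0,0,0,0,0,0,4]
  ]
}}

```text
time: 20.75
position: [0.5993, 0.2766, 0.1829]
tool_rot: [-0.5, 0.496, 0.499, 0.506]
ft_force: [0.6, -0.0, -0.0]
grip_width: 0.0385
```

```bash
python3 - <<'E'
from h import *
o=robot.get_obs();print(o["grip_width"],o["position"],o["ft_force"].round(2))
rackcheck("k2b")
plan(epos(3,.12),RE,4,v=5.2,w=.14)
E
```

```text
0.03850594667635489 [0.59927446 0.27655235 0.18288602] [ 0.59 -0.01 -0.04]
orange 2090 min [0.5611 0.2715 0.0565] max [0.628  0.3284 0.0883]
dir 90.1 mean [0.5909 0.3011 0.0798]
rail x 0.5742 [(0.0542, 0.009), (0.0881, 0.007), (0.1087, 0.023), (0.1542, 0.02), (0.1858, 0.003), (0.2039, 0.026), (0.2514, 0.025), (0.3071, 0.042), (0.3468, 0.023)]
rail x 0.6213 [(0.0899, 0.003), (0.1091, 0.025), (0.1516, 0.014), (0.1862, 0.002), (0.2047, 0.025), (0.2522, 0.026), (0.3025, 0.031), (0.3481, 0.022)]
 n 13 dist 64.6cm ang 1.47
[[0.09,1.28,-4.8,0.107,-0.027,-0.024,4.0],[-0.07,0.75,-4.91,0.107,-0.027,-0.024,4.0],[-0.21,0.22,-4.96,0.107,-0.027,-0.024,4.0],[-0.34,-0.32,-4.95,0.107,-0.027,-0.024,4.0],[-0.46,-0.86,-4.87,0.107,-0.027,-0.024,4.0],[-0.56,-1.39,-4.74,0.107,-0.027,-0.024,4.0],[-0.65,-1.9,-4.54,0.107,-0.027,-0.024,4.0],[-0.72,-2.39,-4.29,0.107,-0.027,-0.024,4.0],[-0.77,-2.86,-3.99,0.107,-0.027,-0.024,4.0],[-0.8,-3.29,-3.64,0.107,-0.027,-0.024,4.0],[-0.8,-3.68,-3.24,0.107,-0.027,-0.024,4.0],[-0.79,-4.02,-2.81,0.107,-0.027,-0.024,4.0],[-0.76,-4.32,-2.34,0.107,-0.027,-0.024,4.0]]
```

Both discs are standing (tops at 0.088). On to disc 3, with a fresh look from the pre-grasp pose, since its centre was only partly seen.

>>> {"op": "arm_command", "data": {
  "plan": [
    [0,1.3,-4.8,0.107,-0.027,-0.024,4],
    [0,0.8,-4.9,0.107,-0.027,-0.024,4],
    [-0.2,0.2,-5,0.107,-0.027,-0.024,4],
    [-0.3,-0.3,-5,0.107,-0.027,-0.024,4],
    [-0.5,-0.9,-4.9,0.107,-0.027,-0.024,4],
    [-0.6,-1.4,-4.7,0.107,-0.027,-0.024,4],
    [-0.6,-1.9,-4.5,0.107,-0.027,-0.024,4],
    [-0.7,-2.4,-4.3,0.107,-0.027,-0.024,4],
    [-0.8,-2.9,-4,0.107,-0.027,-0.024,4],
    [-0.8,-3.3,-3.6,0.107,-0.027,-0.024,4],
    [-0.8,-3.7,-3.2,0.107,-0.027,-0.024,4],
    [-0.8,-4,-2.8,0.107,-0.027,-0.024,4]
  ]
}}

```text
time: 22.3
position: [0.4241, -0.3083, 0.1511]
tool_rot: [-0.062, 0.545, 0.091, 0.831]
ft_force: [0.7, 0.3, -0.0]
grip_width: 0.0401
```

>>> {"op": "arm_command", "data": {
  "plan": [
    [-0.7,-4.3,-2.3,0.107,-0.027,-0.024,4],
    [0,0,0,0,0,0,4],
    [0,0,0,0,0,0,4]
  ]
}}

```text
time: 22.68
position: [0.4069, -0.3588, 0.1456]
tool_rot: [-0.018, 0.538, 0.05, 0.841]
ft_force: [0.2, 0.8, -0.2]
grip_width: 0.0398
```

```bash
python3 - <<'E'
from d import *
o=robot.get_obs();print(o["grip_width"],o["position"],o["q"].round(2))
im,P=shot("wrist","e3");discs("wriste3")
plan(epos(3,.086),RE,4,v=3,w=.08)
E
```

```text
0.039797501963509285 [ 0.40686044 -0.35881276  0.14556037] [-1.17  0.5   1.91  0.66  0.73 -1.77]
[357. 191.] 1153 [ 0.46  -0.376  0.048] [ 0.481 -0.305  0.092]
  plane n [0.921 0.106 0.375] c [ 0.4678 -0.3359  0.0826] 778 tilt 22.0 head 6.5
 n 2 dist 4.1cm ang 0.05
[[1.39,0.48,1.46,-0.023,-0.001,-0.001,4.0],[1.39,0.45,1.47,-0.023,-0.001,-0.001,4.0]]
```

>>> {"op": "arm_command", "data": {
  "plan": [
    [1.4,0.5,1.6,-0.023,0,0,4],
    [1.4,0.5,1.6,-0.023,0,0,4],
    [0,0,0,0,0,0,4],
    [0,0,0,0,0,0,4]
  ]
}}

```text
time: 23.22
position: [0.4481, -0.3375, 0.1333]
tool_rot: [-0.039, 0.538, 0.067, 0.84]
ft_force: [0.2, 1.4, -1.0]
grip_width: 0.0401
```

```bash
cat >> h.py <<'E'
def gripview(tag):
    im,P=shot("wrist",tag);h=hsv(im)
    m=((h[...,0]<19)&(h[...,1]>200)&(h[...,2]>90)).astype(np.uint8)
    for v in range(170,280,15):
        c=np.where(m[v,260:400])[0]+260
        print(v,(int(c.min()),int(c.max()),len(c)) if len(c) else None,end=" ")
    print()
E
python3 - <<'E'
from d import *
o=robot.get_obs();print(o["grip_width"],o["position"],o["q"].round(2))
gripview("g3")
plan(epos(3,.006),RE,4,v=2,w=.08)
E
```

```text
0.04010700462115348 [ 0.4481301  -0.33753629  0.13329238] [-1.07  0.53  1.89  0.68  0.68 -1.75]
170 None 185 (310, 323, 13) 200 (310, 324, 15) 215 (309, 324, 16) 230 (309, 323, 15) 245 (309, 323, 15) 260 (310, 323, 14) 275 None 
 n 4 dist 7.9cm ang 0.01
[[1.95,-0.19,-0.11,0.001,-0.001,-0.002,4.0],[1.95,-0.19,-0.11,0.001,-0.001,-0.002,4.0],[1.95,-0.18,-0.11,0.001,-0.001,-0.002,4.0],[1.96,-0.18,-0.12,0.001,-0.001,-0.002,4.0]]
```

>>> {"op": "arm_command", "data": {
  "plan": [
    [1,-0.3,-0.4,0,0,0,4],
    [1.8,-0.2,-0.1,0,0,0,4],
    [1.8,-0.2,0,0,0,0,4],
    [1.8,-0.1,0,0,0,0,4],
    [1.2,0,0,0,0,0,4],
    [0,0,0,0,0,0,4],
    [0,0,0,0,0,0,4]
  ]
}}

```text
time: 24.15
position: [0.4767, -0.342, 0.0553]
tool_rot: [-0.038, 0.539, 0.066, 0.839]
ft_force: [-0.7, 0.3, 0.1]
grip_width: 0.0403
```

```bash
python3 - <<'E'
from h import *
o=robot.get_obs();print(o["grip_width"],o["position"],o["q"].round(2))
gripview("g3b")
plan(epos(3,.006),RE,4,v=2,w=.08)
E
```

```text
0.04027339072509162 [ 0.47669681 -0.34198613  0.05534189] [-1.02  0.7   1.87  0.82  0.56 -1.88]
170 None 185 None 200 (319, 339, 18) 215 (319, 340, 22) 230 (318, 341, 24) 245 (318, 341, 24) 260 (318, 341, 24) 275 (318, 341, 24) 
 n 1 dist 0.5cm ang 0.01
[[-0.4,0.16,0.3,0.003,-0.006,-0.01,4.0]]
```

>>> {"op": "arm_command", "data": {
  "plan": [
    [-0.3,0.1,0.3,0,0,0,4],
    [-0.2,0,0.1,0,0,0,4],
    [0,0,0,0,0,0,4],
    [0,0,0,0,0,0,0.6],
    [0,0,0,0,0,0,0.6],
    [0,0,0,0,0,0,0.6],
    [0,0,0,0,0,0,0.6],
    [0,0,0,0,0,0,0.6],
    [0,0,0,0,0,0,0.6]
  ]
}}

```text
time: 25.32
position: [0.4782, -0.3417, 0.064]
tool_rot: [-0.039, 0.538, 0.065, 0.84]
ft_force: [-0.1, -0.1, 0.8]
grip_width: 0.0122
```

```bash
python3 - <<'E'
from h import *
o=robot.get_obs();print(o["grip_width"],o["position"],o["q"].round(2),o["ft_force"].round(1))
a=plan(epos(3,.006),RE,4,v=2,w=.08)
p0=o["position"]-A*.08;plan(SL[3]+[.19],RR,.6,v=5,w=.14,p0=p0,R0=R.from_quat(o["tool_rot"]).as_matrix())
E
```

```text
0.012185688253316724 [ 0.47822136 -0.34170934  0.06398017] [-1.02  0.68  1.87  0.81  0.57 -1.86] [-0.1 -0.1  0.8]
 n 1 dist 0.4cm ang 0.01
[[0.3,0.14,-0.2,0.003,-0.005,-0.007,4.0]]
 n 12 dist 59.7cm ang 1.47
[[0.45,4.54,1.98,-0.116,0.03,0.025,0.6],[0.49,4.27,2.51,-0.116,0.03,0.025,0.6],[0.51,3.93,3.01,-0.116,0.03,0.025,0.6],[0.51,3.54,3.46,-0.116,0.03,0.025,0.6],[0.48,3.11,3.86,-0.116,0.03,0.025,0.6],[0.43,2.62,4.21,-0.116,0.03,0.025,0.6],[0.36,2.11,4.5,-0.116,0.03,0.025,0.6],[0.27,1.56,4.72,-0.116,0.03,0.025,0.6],[0.16,1.0,4.87,-0.116,0.03,0.025,0.6],[0.03,0.42,4.96,-0.116,0.03,0.025,0.6],[-0.12,-0.16,4.97,-0.116,0.03,0.025,0.6],[-0.27,-0.73,4.92,-0.116,0.03,0.025,0.6]]
```

>>> {"op": "arm_command", "data": {
  "plan": [
    [-1,0,0,0,0,0,0.6],
    [-3,0,0,0,0,0,0.6],
    [-3,0,0,0,0,0,0.6],
    [-2,0,0,0,0,0,0.6],
    [-1,0,0,0,0,0,0.6]
  ]
}}

```text
time: 25.95
position: [0.4346, -0.3478, 0.1578]
tool_rot: [-0.038, 0.539, 0.065, 0.839]
ft_force: [0.3, -0.5, 0.4]
grip_width: 0.0116
```

>>> {"op": "arm_command", "data": {
  "plan": [
    [0,4.5,2,-0.117,0.03,0.025,0.6],
    [0,4.3,2.5,-0.117,0.03,0.025,0.6],
    [0.5,3.9,3,-0.117,0.03,0.025,0.6],
    [0.5,3.5,3.5,-0.117,0.03,0.025,0.6],
    [0.5,3.1,3.9,-0.117,0.03,0.025,0.6],
    [0.4,2.6,4.2,-0.117,0.03,0.025,0.6],
    [0.3,2.1,4.5,-0.117,0.03,0.025,0.6],
    [0.2,1.6,4.7,-0.117,0.03,0.025,0.6],
    [0.1,1,4.9,-0.117,0.03,0.025,0.6],
    [0,0.4,5,-0.117,0.03,0.025,0.6],
    [-0.1,-0.2,5,-0.117,0.03,0.025,0.6],
    [0,0,0,0,0,0,0.6]
  ]
}}

```text
time: 27.45
position: [0.5675, 0.1941, 0.2155]
tool_rot: [-0.481, 0.511, 0.48, 0.526]
ft_force: [0.2, -0.4, -0.4]
grip_width: 0.0117
```

```bash
python3 - <<'E'
from h import *
o=robot.get_obs();print(o["grip_width"],o["position"],o["q"].round(2),o["ft_force"].round(1))
a=plan([.599,.2285,.125],RR,.6,v=4,w=.12)
E
```

```text
0.011732846134350229 [0.56745128 0.19407011 0.21550719] [ 0.14  0.49  1.52  0.01  1.11 -1.36] [ 0.2 -0.4 -0.4]
 n 3 dist 10.2cm ang 0.08
[[3.05,-0.91,1.18,-0.025,0.004,0.005,0.6],[3.04,-0.96,1.17,-0.025,0.004,0.005,0.6],[3.03,-1.01,1.16,-0.025,0.004,0.005,0.6]]
```

>>> {"op": "arm_command", "data": {
  "plan": [
    [2,-1,1.3,-0.025,0,0,0.6],
    [2.8,-1,1.3,-0.025,0,0,0.6],
    [2.8,-1,1.2,-0.025,0,0,0.6],
    [0.8,0,0,0,0,0,0.6],
    [0,0,0,0,0,0,0.6]
  ]
}}

```text
time: 28.08
position: [0.5983, 0.2282, 0.1294]
tool_rot: [-0.499, 0.496, 0.499, 0.506]
ft_force: [1.3, 0.6, 0.1]
grip_width: 0.0119
```

```bash
python3 - <<'E'
from h import *
o=robot.get_obs();print(o["grip_width"],o["position"],o["q"].round(2),o["ft_force"].round(1))
a=plan([.599,.2285,.125],RR,.6,v=4,w=.12)
im,P=shot("wrist","k3");h=hsv(im);z=P[...,2]
m=(h[...,0]<19)&(h[...,1]>150)&(h[...,2]>40)&(z>.1)&(z<.2);p=P[m];print(np.percentile(p,[1,99],axis=0).round(4),p.mean(0).round(4))
E
```

```text
0.011891406445606125 [0.59827347 0.22817776 0.12936221] [ 0.19  0.65  1.48  0.01  0.99 -1.39] [1.3 0.6 0.1]
 n 1 dist 0.4cm ang 0.02
[[0.44,-0.07,0.03,-0.004,0.01,0.011,0.6]]
[[0.5616 0.2212 0.1182]
 [0.6237 0.233  0.1583]] [0.5795 0.2272 0.1474]
```

>>> {"op": "arm_command", "data": {
  "plan": [
    [1,0.1,0.1,0,0.01,0.01,0.6],
    [1.8,0,0,0,0,0,0.6],
    [1.8,0,0,0,0,0,0.6],
    [0,0,0,0,0,0,0.6],
    [0,0,0,0,0,0,0.6]
  ]
}}

```text
time: 28.75
position: [0.5981, 0.2283, 0.0826]
tool_rot: [-0.5, 0.501, 0.498, 0.502]
ft_force: [-0.5, -0.1, -1.0]
grip_width: 0.0117
```

```bash
python3 - <<'E'
from h import *
o=robot.get_obs();print(o["grip_width"],o["position"],o["ft_force"].round(2))
a=plan([.598,.229,.058],RR,.6,v=4,w=.12)
E
```

```text
0.011677871278464359 [0.5980507  0.22829232 0.08261434] [-0.54 -0.11 -0.99]
 n 1 dist 2.5cm ang 0.01
[[2.46,0.01,0.07,-0.005,-0.001,0.004,0.6]]
```

>>> {"op": "arm_command", "data": {
  "plan": [
    [0.9,0,0.1,0,0,0,0.6],
    [0.9,0,0,0,0,0,0.6],
    [0.5,0,0,0,0,0,0.6],
    [0,0,0,0,0,0,0.6]
  ]
}}

```text
time: 29.25
position: [0.5983, 0.2296, 0.0595]
tool_rot: [-0.5, 0.5, 0.498, 0.502]
ft_force: [-1.7, -0.0, 2.7]
grip_width: 0.0119
```

>>> {"op": "arm_command", "data": {
  "plan": [
    [0,0,0,0,0,0,2.2],
    [0,0,0,0,0,0,2.2],
    [0,0,0,0,0,0,2.2],
    [-1,0,0,0,0,0,2.2],
    [-3,0,0,0,0,0,2.2],
    [-4,0,0,0,0,0,4],
    [-5,0,0,0,0,0,4],
    [-5,2,0,0,0,0,4],
    [-4,5,0,0,0,0,4],
    [0,5,0,0,0,0,4],
    [0,0,0,0,0,0,4]
  ]
}}

```text
time: 30.62
position: [0.4773, 0.2302, 0.289]
tool_rot: [-0.501, 0.498, 0.496, 0.505]
ft_force: [-0.3, -0.2, 0.8]
grip_width: 0.0396
```

```bash
cat > sp.py <<'E'
from h import *
def spanners(tag,verbose=1):
    a=np.load(f"pics/{tag}.npz");im,P=a["im"],a["P"];h=hsv(im);z=P[...,2];out=[]
    b=(h[...,0]>100)&(h[...,0]<120)&(h[...,1]>140)&(h[...,2]>50)&(z>.004)&(z<.03)
    b&=(P[...,0]<.9)&(P[...,1]<.5)&(P[...,1]>-.45)
    N,L,S,C=cv2.connectedComponentsWithStats(b.astype(np.uint8))
    for i in range(1,N):
        p=P[L==i]
        if S[i,4]<60 or np.ptp(p[:,:2],axis=0).max()<.05:continue
        q=p[p[:,2]>np.percentile(p[:,2],50)-.003]
        r=cv2.minAreaRect((q[:,:2]*1000).astype(np.float32));bx=cv2.boxPoints(r)
        c=np.array(r[0])/1000;e=bx[1]-bx[0];f=bx[2]-bx[1];l,w=max(np.linalg.norm(e),np.linalg.norm(f)),min(np.linalg.norm(e),np.linalg.norm(f))
        e=e if np.linalg.norm(e)>np.linalg.norm(f) else f;e=e/np.linalg.norm(e)
        # fork end: grey, raised pixels beyond the grip
        near=(z>.004)&(z<.03)&(h[...,1]<110)
        d=P[...,:2]-c;s=d@e;t=np.abs(d@np.array([-e[1],e[0]]))
        n1=(near&(s>.055)&(s<.09)&(t<.018)).sum();n0=(near&(s<-.055)&(s>-.09)&(t<.018)).sum()
        if n0>n1:e=-e
        g=c; out.append((g,e))
        print(tag,C[i].round(),S[i,4],"grip mid",g.round(4),"fork dir deg",np.degrees(np.arctan2(e[1],e[0])).round(1),"len",l.round(1),"wid",w.round(1),"z",np.median(p[:,2]).round(4),"fork px",n1,n0)
    return out
E
python3 - <<'E'
from sp import *
o=robot.get_obs();print(o["grip_width"],o["position"],o["ft_force"].round(2))
im=rackcheck("k3b")
cv2.imwrite("pics/k3v.png",im)
shot("scene","3");shot("side","3")
for t in("wristk3b","scene0","scene3","side3"):spanners(t)
E
```

```text
0.039614217624897266 [0.47732727 0.23019797 0.28903622] [-0.3  -0.18  0.77]
orange 1060 min [0.5607 0.2238 0.053 ] max [0.623  0.3279 0.088 ]
dir -84.3 mean [0.5832 0.2741 0.0768]
rail x 0.5735 [(0.0587, 0.023), (0.0841, 0.014), (0.109, 0.024), (0.1559, 0.024), (0.18, 0.012), (0.2039, 0.025), (0.2286, 0.01), (0.2518, 0.025), (0.2756, 0.012), (0.2987, 0.025), (0.3225, 0.013), (0.3465, 0.024)]
rail x 0.6213 [(0.1186, 0.005), (0.1864, 0.001), (0.2032, 0.025), (0.2525, 0.026), (0.2704, 0.0), (0.3165, 0.001), (0.3418, 0.002)]
wristk3b [330.  83.] 807 grip mid [0.362 0.243] fork dir deg 3.5 len 102.3 wid 15.9 z 0.0122 fork px 347 0
wristk3b [394.  82.] 798 grip mid [0.3576 0.3341] fork dir deg 21.0 len 102.2 wid 16.6 z 0.0122 fork px 351 0
wristk3b [248. 137.] 752 grip mid [0.4362 0.1244] fork dir deg 159.5 len 101.7 wid 16.6 z 0.012 fork px 0 379
scene0 [337. 232.] 220 grip mid [0.4375 0.1268] fork dir deg 159.7 len 102.1 wid 17.4 z 0.0123 fork px 2 106
scene0 [388. 249.] 214 grip mid [0.362  0.2456] fork dir deg 3.6 len 102.0 wid 16.6 z 0.0126 fork px 134 2
scene0 [414. 273.] 227 grip mid [0.3579 0.3374] fork dir deg 20.4 len 103.7 wid 15.4 z 0.0125 fork px 141 0
scene3 [337. 232.] 218 grip mid [0.4378 0.1275] fork dir deg 158.5 len 102.0 wid 19.1 z 0.0124 fork px 1 101
scene3 [387. 249.] 213 grip mid [0.3621 0.2462] fork dir deg 3.4 len 102.7 wid 16.6 z 0.0126 fork px 128 1
scene3 [414. 273.] 228 grip mid [0.3582 0.3375] fork dir deg 20.7 len 102.6 wid 15.2 z 0.0126 fork px 136 1
side3 [282. 160.] 87 grip mid [0.3574 0.3348] fork dir deg 21.4 len 103.2 wid 20.5 z 0.014 fork px 55 8
side3 [285. 175.] 91 grip mid [0.3601 0.2434] fork dir deg 3.2 len 98.2 wid 18.3 z 0.0143 fork px 73 6
side3 [313. 195.] 113 grip mid [0.4347 0.1235] fork dir deg 160.1 len 100.0 wid 19.8 z 0.0138 fork px 2 84
```

View pics/k3v.png

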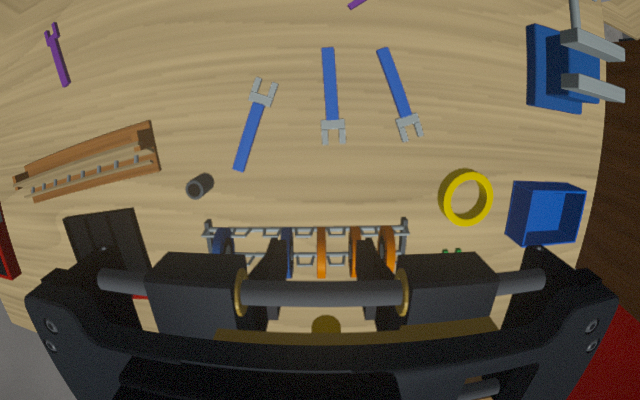

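All three orange discs stand in slots: columns 321, 354 and 386 of row 250. The blues at 222 and 288 are untouched and the easel is empty. The spanners are at (255,120), (331,95) and (400,95). Next the tray pose.

```bash
cat > tr.py <<'E'
from h import *
def tray(tag):
    a=np.load(f"pics/{tag}.npz");im,P=a["im"],a["P"];h=hsv(im);z=P[...,2]
    box=(P[...,0]>.52)&(P[...,0]<.76)&(P[...,1]>-.31)&(P[...,1]<-.04)
    red=box&((h[...,0]<6)|(h[...,0]>172))&(h[...,1]>150)&(z>.01)&(z<.022)
    w=box&(z>.0125)&(z<.02)
    w=cv2.morphologyEx(w.astype(np.uint8),cv2.MORPH_CLOSE,np.ones((15,15)))
    N,L,S,C=cv2.connectedComponentsWithStats(w);i=1+np.argmax(S[1:,4]);k=(L==i)&box&(z>.0)
    q=P[k][:,:2];q=q[np.isfinite(q).all(1)]
    r=cv2.minAreaRect((q*1000).astype(np.float32));print(tag,S[i,4],"rect",np.round(r[0],1),np.round(r[1],1),round(r[2],2))
    if red.sum()>20:
        p=P[red];f=np.polyfit(p[:,1],p[:,0],1);print(" red",red.sum(),p.mean(0).round(4),"heading",np.degrees(np.arctan(-f[0])).round(2),"z",np.median(p[:,2]).round(4),p.min(0).round(3),p.max(0).round(3))
E
python3 - <<'E'
from tr import *
for t in("wriste","scene0","side0","scene3","side3","wriste3","wristg1"):
    tray(t)
E
```

```text
wriste 2714 rect [ 653.3 -194.9] [198.9 213.3] 5.85
 red 630 [ 0.7289 -0.175   0.0155] heading 5.91 z 0.0159 [ 0.715 -0.27   0.01 ] [ 0.745 -0.083  0.018]
scene0 3230 rect [ 651.6 -182.1] [196.2 194.8] 5.82
 red 230 [ 0.7178 -0.17    0.0162] heading 4.94 z 0.0164 [ 0.552 -0.28   0.01 ] [ 0.747 -0.078  0.021]
side0 2614 rect [ 650.6 -199.9] [195.1 234.7] 6.09
 red 232 [ 0.7291 -0.1797  0.018 ] heading 6.07 z 0.0178 [ 0.715 -0.264  0.014] [ 0.744 -0.079  0.021]
scene3 3253 rect [ 652.4 -181.5] [196.9 195.8] 6.02
 red 223 [ 0.7216 -0.1665  0.0163] heading 7.57 z 0.0164 [ 0.553 -0.276  0.01 ] [ 0.746 -0.076  0.021]
side3 2609 rect [ 645.7 -201.3] [184.5 231.5] 5.99
 red 233 [ 0.7291 -0.1795  0.0179] heading 6.07 z 0.0178 [ 0.714 -0.267  0.014] [ 0.744 -0.078  0.021]
wriste3 2864 rect [ 648.5 -184.3] [242. 208.] 87.79
 red 609 [ 0.7279 -0.1762  0.0149] heading 6.12 z 0.0157 [ 0.715 -0.269  0.01 ] [ 0.745 -0.085  0.018]
wristg1 2783 rect [ 642.9 -170.1] [184.9 161.9] 5.46
 red 693 [ 0.7257 -0.1573  0.0147] heading 5.75 z 0.0155 [ 0.714 -0.241  0.01 ] [ 0.74  -0.083  0.017]
```

```bash
cat >> tr.py <<'E'
def prof(tag,c=(.645,-.184),a=6.0):
    d=np.load(f"pics/{tag}.npz");im,P=d["im"],d["P"];h=hsv(im)
    e=np.array([np.cos(np.radians(a)),np.sin(np.radians(a))]);f=np.array([-e[1],e[0]])
    q=P[...,:2]-np.array(c);s=q@e*1000;t=q@f*1000;z=P[...,2]*1000
    ok=np.isfinite(z)&(z<25)&(z>-5)
    print(tag)
    for nm,u,v,lim in(("y",t,s,60),("x",s,t,80)):
        m=ok&(np.abs(v)<lim)&(np.abs(u)<112)
        if nm=="x":m&=(np.abs(np.abs(t)-31)>9)
        b=np.floor((u[m]+112)/3).astype(int);zz=z[m]
        print(nm,[(int(i*3-110.5),int(round(np.median(zz[b==i])))) for i in range(75) if (b==i).sum()>5])
E
python3 - <<'E'
from tr import *
prof("wriste");prof("scene0")
E
```

```text
wriste
y [(-110, 0), (-107, 0), (-104, 0), (-101, 0), (-95, 16), (-92, 12), (-89, 4), (-86, 4), (-83, 4), (-80, 4), (-77, 4), (-74, 4), (-71, 4), (-68, 4), (-65, 4), (-62, 4), (-59, 4), (-56, 4), (-53, 4), (-50, 4), (-47, 4), (-44, 4), (-41, 4), (-38, 4), (-35, 5), (-32, 16), (-29, 10), (-26, 4), (-23, 4), (-20, 4), (-17, 4), (-14, 4), (-11, 4), (-8, 4), (-5, 4), (-2, 4), (0, 4), (3, 4), (6, 4), (9, 4), (12, 4), (15, 4), (18, 4), (21, 4), (24, 4), (27, 5), (30, 16), (33, 5), (36, 4), (39, 4), (42, 4), (45, 4), (48, 4), (51, 4), (54, 4), (57, 4), (60, 4), (63, 4), (66, 4), (69, 4), (72, 4), (75, 4), (78, 4), (81, 4), (84, 4), (87, 4), (90, 14), (93, 16), (96, 0), (99, 0), (102, 0), (105, 0), (108, 0), (111, 0)]
x [(-110, 0), (-107, 0), (-104, 0), (-101, 0), (-98, 0), (-95, 0), (-92, 2), (-89, 15), (-86, 16), (-83, 4), (-80, 4), (-77, 4), (-74, 4), (-71, 4), (-68, 4), (-65, 4), (-62, 4), (-59, 4), (-56, 4), (-53, 4), (-50, 4), (-47, 4), (-44, 4), (-41, 4), (-38, 4), (-35, 4), (-32, 4), (-29, 4), (-26, 4), (-23, 4), (-20, 4), (-17, 4), (-14, 4), (-11, 4), (-8, 4), (-5, 4), (-2, 4), (0, 
[... 909 characters left out ...]
 [(-110, 0), (-107, 1), (-104, 1), (-101, 0), (-98, 1), (-89, 16), (-86, 13), (-83, 5), (-80, 5), (-77, 5), (-74, 5), (-71, 4), (-68, 5), (-65, 5), (-62, 4), (-59, 5), (-56, 5), (-53, 5), (-50, 5), (-47, 4), (-44, 5), (-41, 5), (-38, 5), (-35, 5), (-32, 4), (-29, 4), (-26, 5), (-23, 5), (-20, 5), (-17, 4), (-14, 4), (-11, 4), (-8, 5), (-5, 5), (-2, 5), (0, 5), (3, 5), (6, 4), (9, 5), (12, 5), (15, 5), (18, 5), (21, 4), (24, 4), (27, 5), (30, 5), (33, 5), (36, 4), (39, 5), (42, 5), (45, 6), (48, 5), (51, 5), (54, 5), (57, 5), (60, 5), (63, 5), (66, 5), (69, 5), (72, 5), (75, 5), (78, 5), (81, 17), (84, 17), (87, 16), (90, 15), (93, 1), (96, 0), (99, 0), (102, 0), (105, 1), (108, 0), (111, 1)]
```

The tray centre is (0.645,-0.184), heading 6.0°: walls measure 16 mm, floor 4 mm, dividers at ±31, matching the given sizes. Now the first spanner, the one at (0.358,0.334).

```bash
cat >> sp.py <<'E'
E6=np.array([np.cos(np.radians(6)),np.sin(np.radians(6))]);F6=np.array([-E6[1],E6[0]])
def trough(k,z,back=.0075):  # k=-1,0,1
    c=np.array([.645,-.184])-.002*E6+.062*k*F6-back*E6
    return [c[0],c[1],z]
def pick(mid,ang,z,sgn=1,fwd=.010):
    a=np.radians(ang);g=np.array(mid)+fwd*np.array([np.cos(a),np.sin(a)])
    return [g[0],g[1],z],pose(D,hd(ang+90*sgn))
E
python3 - <<'E'
from sp import *
p,r=pick([.3578,.335],20.9,.09)
plan(p,r,5,v=4.5,w=.12)
E
```

```text
n 6 dist 25.4cm ang 0.37
[[3.29,2.0,1.78,-0.062,-0.0,0.003,5.0],[3.29,1.88,1.9,-0.062,-0.0,0.003,5.0],[3.3,1.75,2.01,-0.062,-0.0,0.003,5.0],[3.3,1.61,2.12,-0.062,-0.0,0.003,5.0],[3.31,1.46,2.21,-0.062,-0.0,0.003,5.0],[3.31,1.32,2.3,-0.062,-0.0,0.003,5.0]]
```

>>> {"op": "arm_command", "data": {
  "plan": [
    [3.3,2,1.8,-0.062,0,0,5],
    [3.3,1.9,1.9,-0.062,0,0,5],
    [3.3,1.8,2,-0.062,0,0,5],
    [3.3,1.6,2.1,-0.062,0,0,5],
    [3.3,1.5,2.2,-0.062,0,0,5],
    [3.3,1.3,2.3,-0.062,0,0,5],
    [0,0,0,0,0,0,4],
    [0,0,0,0,0,0,4]
  ]
}}

```text
time: 31.78
position: [0.3834, 0.3437, 0.0805]
tool_rot: [0.591, -0.393, -0.575, -0.407]
ft_force: [0.9, 0.4, 0.6]
grip_width: 0.0414
```

```bash
python3 - <<'E'
from sp import *
o=robot.get_obs();print(o["grip_width"],o["position"],o["q"].round(2))
shot("wrist","s1");spanners("wrists1")
p,r=pick([.3578,.335],20.9,.006)
plan(p,r,4,v=3,w=.12)
E
```

```text
0.041352171733727135 [0.38341869 0.34372554 0.08045289] [ 0.52  0.6   1.85 -0.02  0.67 -1.41]
wrists1 [213. 139.] 2570 grip mid [0.3613 0.2431] fork dir deg 3.6 len 103.0 wid 17.6 z 0.012 fork px 902 0
wrists1 [324. 173.] 2760 grip mid [0.3573 0.3345] fork dir deg 20.8 len 103.2 wid 17.1 z 0.0121 fork px 897 0
wrists1 [ 90. 177.] 1278 grip mid [0.4359 0.1247] fork dir deg 159.7 len 103.9 wid 18.0 z 0.0119 fork px 0 953
 n 3 dist 7.7cm ang 0.03
[[2.47,0.63,0.05,0.001,-0.002,0.01,4.0],[2.48,0.61,0.05,0.001,-0.002,0.01,4.0],[2.48,0.59,0.04,0.001,-0.002,0.01,4.0]]
```

>>> {"op": "arm_command", "data": {
  "plan": [
    [1.5,0.9,0.1,0,0,0.01,4],
    [1.8,0.9,0,0,0,0.01,4],
    [1.8,0.1,0,0,0,0.01,4],
    [1.5,0,0,0,0,0,4],
    [0,0,0,0,0,0,4],
    [0,0,0,0,0,0,4]
  ]
}}

```text
time: 32.58
position: [0.3707, 0.3373, 0.0129]
tool_rot: [0.585, -0.401, -0.579, -0.402]
ft_force: [0.5, -0.7, -0.2]
grip_width: 0.0401
```

```bash
python3 - <<'E'
from sp import *
o=robot.get_obs();print(o["grip_width"],o["position"],o["ft_force"].round(1))
p,r=pick([.3574,.3346],20.8,.004)
plan(p,r,4,v=3,w=.12)
E
```

```text
0.04012656132029398 [0.37067981 0.3372795  0.01285031] [ 0.5 -0.7 -0.2]
 n 1 dist 1.0cm ang 0.01
[[0.88,0.34,0.23,-0.001,-0.005,0.006,4.0]]
```

Fine; lower another 8 mm, close with 40 N and lift.

>>> {"op": "arm_command", "data": {
  "plan": [
    [0.4,0.2,0.2,0,0,0,4],
    [0.4,0.1,0,0,0,0,4],
    [0,0,0,0,0,0,4],
    [0,0,0,0,0,0,1],
    [0,0,0,0,0,0,1],
    [0,0,0,0,0,0,1],
    [0,0,0,0,0,0,1],
    [0,0,0,0,0,0,1]
  ],
  "grip_force": 40
}}

```text
time: 33.58
position: [0.3678, 0.3389, 0.0056]
tool_rot: [0.585, -0.4, -0.579, -0.403]
ft_force: [-0.9, 1.0, -1.0]
grip_width: 0.0171
```

```bash
python3 - <<'E'
from sp import *
o=robot.get_obs();print(o["grip_width"],o["position"],o["ft_force"].round(1))
M=R.from_quat(o["tool_rot"]).as_matrix()
p0=o["position"]+np.array([0,0,.15]);a=plan([.52,.08,.16],pose(D,hd(100)),1,v=5,w=.15,p0=p0,R0=M)
plan(trough(-1,.12),pose(D,hd(96)),1,v=5,w=.15,p0=a[0],R0=a[1])
E
```

```text
0.017064737869851677 [0.36778514 0.33885723 0.0056279 ] [-0.9  1.  -1. ]
 n 7 dist 30.0cm ang 0.19
[[-0.04,-0.72,-4.23,0.027,-0.001,0.001,1.0],[-0.04,-0.84,-4.21,0.027,-0.001,0.001,1.0],[-0.04,-0.95,-4.18,0.027,-0.001,0.001,1.0],[-0.05,-1.06,-4.16,0.027,-0.001,0.001,1.0],[-0.05,-1.17,-4.13,0.027,-0.001,0.001,1.0],[-0.05,-1.28,-4.09,0.027,-0.001,0.001,1.0],[-0.06,-1.39,-4.06,0.027,-0.001,0.001,1.0]]
 n 8 dist 35.1cm ang 0.07
[[0.5,-0.79,-4.29,0.009,0.0,0.0,1.0],[0.5,-0.83,-4.28,0.009,0.0,0.0,1.0],[0.5,-0.87,-4.27,0.009,0.0,0.0,1.0],[0.5,-0.91,-4.26,0.009,0.0,0.0,1.0],[0.5,-0.94,-4.26,0.009,0.0,0.0,1.0],[0.5,-0.98,-4.25,0.009,0.0,0.0,1.0],[0.5,-1.02,-4.24,0.009,0.0,0.0,1.0],[0.5,-1.05,-4.23,0.009,0.0,0.0,1.0]]
```

>>> {"op": "arm_command", "data": {
  "plan": [
    [-1,0,0,0,0,0,1],
    [-3,0,0,0,0,0,1],
    [-4,0,0,0,0,0,1],
    [-5,0,0,0,0,0,1],
    [-3,-0.4,-3,0.02,0,0,1],
    [0,-0.8,-4.2,0.027,0,0,1],
    [0,-0.9,-4.2,0.027,0,0,1],
    [0,-1,-4.2,0.027,0,0,1],
    [0,-1.1,-4.2,0.027,0,0,1],
    [0,-1.2,-4.2,0.027,0,0,1],
    [0,-1.3,-4.1,0.027,0,0,1],
    [0,-1.4,-4.1,0.027,0,0,1]
  ]
}}

```text
time: 35.08
position: [0.5317, 0.0433, 0.18]
tool_rot: [0.541, -0.457, -0.533, -0.464]
ft_force: [0.4, 0.8, -0.7]
grip_width: 0.0173
```

```bash
python3 - <<'E'
from sp import *
o=robot.get_obs();print(o["grip_width"],o["position"],o["ft_force"].round(1))
plan(trough(-1,.12),pose(D,hd(96)),1,v=5,w=.15)
E
```

```text
0.017254032550756332 [0.53173523 0.04326399 0.18004538] [ 0.4  0.8 -0.7]
 n 7 dist 31.6cm ang 0.05
[[0.88,-0.91,-4.33,0.007,-0.0,0.002,1.0],[0.88,-0.94,-4.33,0.007,-0.0,0.002,1.0],[0.88,-0.97,-4.32,0.007,-0.0,0.002,1.0],[0.87,-1.01,-4.31,0.007,-0.0,0.002,1.0],[0.87,-1.04,-4.31,0.007,-0.0,0.002,1.0],[0.87,-1.07,-4.3,0.007,-0.0,0.002,1.0],[0.86,-1.1,-4.29,0.007,-0.0,0.002,1.0]]
```

>>> {"op": "arm_command", "data": {
  "plan": [
    [0.8,-0.9,-4.3,0,0,0,1],
    [0.8,-0.9,-4.3,0,0,0,1],
    [0.8,-1,-4.3,0,0,0,1],
    [0.8,-1,-4.3,0,0,0,1],
    [0.8,-1,-4.3,0,0,0,1],
    [0.8,-1.1,-4.3,0,0,0,1],
    [0.8,-1.1,-4.3,0,0,0,1],
    [0,0,0,0,0,0,1],
    [0,0,0,0,0,0,1]
  ]
}}

```text
time: 36.2
position: [0.6478, -0.2551, 0.1278]
tool_rot: [0.539, -0.458, -0.532, -0.465]
ft_force: [-0.4, 0.2, -1.1]
grip_width: 0.0173
```

```bash
cat >> sp.py <<'E'
def held(tag):
    """held spanner grip in the wrist view -> mid, heading"""
    im,P=shot("wrist",tag);h=hsv(im);z=P[...,2]
    o=robot.get_obs()
    b=(h[...,0]>100)&(h[...,0]<120)&(h[...,1]>140)&(h[...,2]>40)&(np.abs(P-o["position"]).max(-1)<.09)
    q=P[b];c=q[:,:2].mean(0);e=np.linalg.svd(q[:,:2]-c,full_matrices=False)[2][0];e*=np.sign(e@E6);s=(q[:,:2]-o["position"][:2])@e
    print("held",b.sum(),"z",np.percentile(q[:,2],[5,50,95]).round(4),"heading",np.degrees(np.arctan2(e[1],e[0])).round(1),"along, from TCP:",np.percentile(s,[0.5,99.5]).round(4))
    return im
E
python3 - <<'E'
from sp import *
o=robot.get_obs();print(o["grip_width"],o["position"],o["ft_force"].round(1))
im=held("h1");cv2.imwrite("pics/h1v.png",im[60:360,150:500])
plan(trough(-1,.04),pose(D,hd(96)),1,v=5,w=.15)
E
```

```text
0.017314094243070968 [ 0.6478346  -0.25512359  0.12783008] [-0.4  0.2 -1.1]
held 4694 z [0.1328 0.1341 0.1352] heading 8.6 along, from TCP: [-0.0633  0.0385]
 n 2 dist 8.9cm ang 0.05
[[4.39,0.3,0.48,0.022,-0.001,0.008,1.0],[4.4,0.28,0.47,0.022,-0.001,0.008,1.0]]
```

View pics/h1v.png

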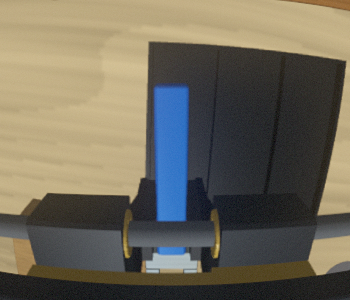

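The view shows the spanner held flat over the left trough, with the fork at the bottom towards the red end. It is 2.6° off; the plan corrects that.

>>> {"op": "arm_command", "data": {
  "plan": [
    [2,0.2,0.5,0.025,0,0.01,1],
    [2.5,0.1,0.4,0.02,0,0,1],
    [2.5,0,0.1,0,0,0,1],
    [1,0,0,0,0,0,1],
    [0,0,0,0,0,0,1],
    [0,0,0,0,0,0,1]
  ]
}}

```text
time: 37.0
position: [0.6417, -0.2375, 0.044]
tool_rot: [-0.525, 0.472, 0.526, 0.473]
ft_force: [0.1, -0.3, -1.1]
grip_width: 0.0177
```

```bash
python3 - <<'E'
from sp import *
o=robot.get_obs();print(o["grip_width"],o["position"],o["ft_force"].round(1))
plan(trough(-1,.0105,.005),pose(D,hd(96)),1,v=5,w=.15)
E
```

```text
0.017710512260012374 [ 0.64168138 -0.23751841  0.04401388] [ 0.1 -0.3 -1.1]
 n 1 dist 3.5cm ang 0.00
[[3.35,-0.19,-0.92,0.001,0.002,0.0,1.0]]
```

>>> {"op": "arm_command", "data": {
  "plan": [
    [0.4,-0.1,-0.5,0,0,0,1],
    [0.6,-0.1,-0.4,0,0,0,1],
    [0,0,0,0,0,0,1],
    [0,0,0,0,0,0,1]
  ]
}}

```text
time: 37.5
position: [0.6463, -0.2483, 0.0356]
tool_rot: [0.527, -0.472, -0.524, -0.474]
ft_force: [0.3, 0.4, -1.2]
grip_width: 0.017
```

```bash
python3 - <<'E'
from sp import *
o=robot.get_obs();print(o["grip_width"],o["position"],o["ft_force"].round(1))
plan(trough(-1,.0105,.005),pose(D,hd(96)),1,v=5,w=.15)
E
```

```text
0.016950265186751395 [ 0.64630689 -0.24829247  0.03564782] [ 0.3  0.4 -1.2]
 n 1 dist 2.5cm ang 0.00
[[2.51,0.17,0.21,-0.0,-0.001,0.004,1.0]]
```

Lower into the trough, then release in the next call.

>>> {"op": "arm_command", "data": {
  "plan": [
    [0.5,0.1,0.2,0,0,0,1],
    [0.8,0,0,0,0,0,1],
    [0.7,0,0,0,0,0,1],
    [0.4,0,0,0,0,0,1],
    [0,0,0,0,0,0,1]
  ]
}}

```text
time: 38.12
position: [0.645, -0.246, 0.0098]
tool_rot: [0.526, -0.472, -0.525, -0.474]
ft_force: [-0.3, -0.4, -1.1]
grip_width: 0.0173
```

```bash
python3 - <<'E'
from sp import *
o=robot.get_obs();print(o["grip_width"],o["position"],o["ft_force"].round(1))
plan(trough(-1,.0105,.005),pose(D,hd(96)),1,v=5,w=.15)
p0=np.array(trough(-1,.16));p,r=pick([.3613,.2432],3.6,.10)
a=plan([.5,.05,.16],r,5,v=5.5,w=.15,p0=p0,R0=pose(D,hd(96)));plan(p,r,5,v=5.,w=.15,p0=a[0],R0=a[1])
E
```

```text
0.01732758610949985 [ 0.64498847 -0.24598332  0.00977724] [-0.3 -0.4 -1.1]
 n 1 dist 0.1cm ang 0.00
[[-0.07,0.05,-0.04,0.0,-0.001,0.003,1.0]]
 n 6 dist 32.9cm ang 0.04
[[0.0,1.84,5.16,0.007,0.0,0.0,5.0],[0.0,1.87,5.15,0.007,0.0,0.0,5.0],[0.0,1.91,5.14,0.007,0.0,0.0,5.0],[0.0,1.95,5.12,0.007,0.0,0.0,5.0],[0.0,1.98,5.11,0.007,0.0,0.0,5.0],[0.0,2.02,5.1,0.007,0.0,0.0,5.0]]
 n 5 dist 24.0cm ang 0.00
[[1.2,2.33,4.03,0.0,0.0,0.0,5.0],[1.2,2.33,4.03,0.0,0.0,0.0,5.0],[1.2,2.33,4.03,0.0,0.0,0.0,5.0],[1.2,2.33,4.03,0.0,0.0,0.0,5.0],[1.2,2.33,4.03,0.0,0.0,0.0,5.0]]
```

>>> {"op": "arm_command", "data": {
  "plan": [
    [0,0,0,0,0,0,2.4],
    [0,0,0,0,0,0,2.4],
    [0,0,0,0,0,0,2.4],
    [-1,0,0,0,0,0,2.4],
    [-3,0,0,0,0,0,2.4],
    [-4,0,0,0,0,0,4],
    [-5,0,0,0,0,0,4],
    [-4,0,0,0,0,0,4],
    [0,0,0,0,0,0,4]
  ]
}}

```text
time: 39.25
position: [0.6454, -0.2466, 0.1897]
tool_rot: [0.528, -0.472, -0.523, -0.474]
ft_force: [0.2, -0.6, -0.3]
grip_width: 0.0394
```

>>> {"op": "arm_command", "data": {
  "plan": [
    [0,1.8,5.1,0,0,0,4],
    [0,1.9,5.1,0,0,0,4],
    [0,1.9,5.1,0,0,0,4],
    [0,1.9,5.1,0,0,0,4],
    [0,2,5.1,0,0,0,4],
    [0,2,5.1,0,0,0,4],
    [0.8,2.3,4,0,0,0,4],
    [1,2.3,4,0,0,0,4],
    [1,2.3,4,0,0,0,4],
    [1,2.3,4,0,0,0,4],
    [1,2.3,4,0,0,0,4],
    [0,0,0,0,0,0,4]
  ]
}}

```text
time: 40.75
position: [0.3488, 0.2453, 0.1313]
tool_rot: [0.525, -0.476, -0.524, -0.472]
ft_force: [0.8, -1.1, -0.8]
grip_width: 0.0403
```

```bash
python3 - <<'E'
from sp import *
o=robot.get_obs();print(o["grip_width"],o["position"],o["q"].round(2))
for n in("wrist","side","scene"):shot(n,"s2");
s=spanners("wrists2");spanners("sides2");spanners("scenes2")
p,r=pick([.3613,.2432],3.6,.05);plan(p,r,4,v=4,w=.15)
E
```

```text
0.040314584363051624 [0.34879134 0.24529348 0.13126571] [ 0.35  0.43  2.   -0.    0.71 -1.32]
wrists2 [318. 205.] 1682 grip mid [0.3609 0.2422] fork dir deg 4.0 len 102.2 wid 17.3 z 0.0121 fork px 504 0
sides2 [285. 175.] 90 grip mid [0.3603 0.2427] fork dir deg 2.9 len 98.4 wid 20.4 z 0.0141 fork px 67 2
sides2 [313. 195.] 113 grip mid [0.4358 0.124 ] fork dir deg 162.7 len 100.4 wid 19.9 z 0.0138 fork px 2 79
sides2 [420. 285.] 294 grip mid [ 0.6332 -0.2459] fork dir deg 6.1 len 105.3 wid 19.3 z 0.0176 fork px 181 117
scenes2 [209. 180.] 198 grip mid [ 0.6338 -0.2453] fork dir deg 6.2 len 101.9 wid 21.9 z 0.0161 fork px 125 27
scenes2 [337. 232.] 222 grip mid [0.4369 0.1269] fork dir deg 159.2 len 102.5 wid 18.4 z 0.0124 fork px 1 102
scenes2 [387. 249.] 212 grip mid [0.3623 0.2461] fork dir deg 4.0 len 102.3 wid 16.5 z 0.0126 fork px 131 1
 n 3 dist 8.4cm ang 0.03
[[2.75,-0.6,-0.06,0.011,-0.001,0.001,4.0],[2.74,-0.6,-0.05,0.011,-0.001,0.001,4.0],[2.74,-0.6,-0.05,0.011,-0.001,0.001,4.0]]
```

Spanner 1 lies in its trough: heading 6.1°, z = 0.016 top, fork towards red. Next, the spanner at (0.361,0.2425).

>>> {"op": "arm_command", "data": {
  "plan": [
    [2.4,-0.7,0,0.01,0,0,4],
    [2.7,-0.7,0,0.01,0,0,4],
    [2.7,-0.6,0,0,0,0,4],
    [0,0,0,0,0,0,4],
    [0,0,0,0,0,0,4]
  ]
}}

```text
time: 41.52
position: [0.3825, 0.2416, 0.0546]
tool_rot: [0.519, -0.481, -0.513, -0.486]
ft_force: [-0.3, -0.8, -0.4]
grip_width: 0.04
```

```bash
python3 - <<'E'
from sp import *
o=robot.get_obs();print(o["grip_width"],o["position"])
shot("wrist","s2b");spanners("wrists2b")
p,r=pick([.3610,.2427],3.8,.005);plan(p,r,4,v=4,w=.15)
E
```

```text
0.04002824572713462 [0.38251896 0.24157671 0.0546023 ]
wrists2b [326. 191.] 3350 grip mid [0.3612 0.243 ] fork dir deg 3.3 len 103.1 wid 17.3 z 0.0121 fork px 581 0
wrists2b [ 13. 340.] 394 grip mid [ 0.6261 -0.2435] fork dir deg -3.4 len 112.1 wid 29.3 z 0.0139 fork px 61 14
 n 2 dist 5.1cm ang 0.01
[[2.48,0.61,0.12,-0.001,-0.0,0.006,4.0],[2.48,0.59,0.12,-0.001,-0.0,0.006,4.0]]
```

>>> {"op": "arm_command", "data": {
  "plan": [
    [1,0.6,0.2,0,0,0.006,4],
    [1.5,0.5,0.1,0,0,0,4],
    [1.5,0,0,0,0,0,4],
    [0.8,0,0,0,0,0,4],
    [0,0,0,0,0,0,4]
  ]
}}

```text
time: 42.2
position: [0.3715, 0.2447, 0.0075]
tool_rot: [0.519, -0.48, -0.514, -0.486]
ft_force: [0.4, 0.4, -0.0]
grip_width: 0.0404
```

```bash
python3 - <<'E'
from sp import *
o=robot.get_obs();print(o["grip_width"],o["position"],o["ft_force"].round(1))
p,r=pick([.3610,.2429],3.6,.005);plan(p,r,4,v=4,w=.15)
E
```

```text
0.04038708506442315 [0.37148006 0.24474475 0.00749426] [ 0.4  0.4 -0. ]
 n 1 dist 0.3cm ang 0.01
[[0.25,0.06,-0.12,0.003,0.001,0.011,4.0]]
```

>>> {"op": "arm_command", "data": {
  "plan": [
    [0.2,0,-0.1,0,0,0.01,4],
    [0,0,0,0,0,0,1],
    [0,0,0,0,0,0,1],
    [0,0,0,0,0,0,1],
    [0,0,0,0,0,0,1],
    [0,0,0,0,0,0,1],
    [-1,0,0,0,0,0,1],
    [-3,0,0,0,0,0,1],
    [-4,0,0,0,0,0,1],
    [-5,0,0,0,0,0,1],
    [0,0,0,0,0,0,1]
  ],
  "grip_force": 40
}}

```text
time: 43.58
position: [0.3713, 0.2436, 0.1415]
tool_rot: [0.516, -0.483, -0.516, -0.484]
ft_force: [-0.1, -0.0, -2.8]
grip_width: 0.0171
```

```bash
python3 - <<'E'
from sp import *
o=robot.get_obs();print(o["grip_width"],o["position"],o["ft_force"].round(1))
plan(trough(0,.12),pose(D,hd(96)),1,v=5,w=.15)
E
```

```text
0.01705922205245784 [0.37130108 0.24357571 0.14151613] [-0.1 -0.  -2.8]
 n 11 dist 50.4cm ang 0.04
[[0.19,-2.14,-4.05,-0.004,0.0,0.0,1.0],[0.19,-2.13,-4.05,-0.004,0.0,0.0,1.0],[0.19,-2.11,-4.06,-0.004,0.0,0.0,1.0],[0.19,-2.1,-4.07,-0.004,0.0,0.0,1.0],[0.19,-2.08,-4.08,-0.004,0.0,0.0,1.0],[0.19,-2.07,-4.08,-0.004,0.0,0.0,1.0],[0.19,-2.05,-4.09,-0.004,0.0,0.0,1.0],[0.2,-2.04,-4.1,-0.004,0.0,0.0,1.0],[0.2,-2.03,-4.1,-0.004,0.0,0.0,1.0],[0.2,-2.01,-4.11,-0.004,0.0,0.0,1.0],[0.2,-2.0,-4.12,-0.004,0.0,0.0,1.0]]
```

>>> {"op": "arm_command", "data": {
  "plan": [
    [0,-2.1,-4.1,0,0,0,1],
    [0,-2.1,-4.1,0,0,0,1],
    [0.2,-2.1,-4.1,0,0,0,1],
    [0.2,-2.1,-4.1,0,0,0,1],
    [0.2,-2.1,-4.1,0,0,0,1],
    [0.2,-2.1,-4.1,-0.01,0,0,1],
    [0.2,-2.1,-4.1,-0.01,0,0,1],
    [0.2,-2,-4.1,-0.01,0,0,1],
    [0.2,-2,-4.1,-0.01,0,0,1],
    [0.2,-2,-4.1,0,0,0,1],
    [0.2,-2,-3.5,0,0,0,1],
    [0,0,0,0,0,0,1]
  ]
}}

```text
time: 45.08
position: [0.6277, -0.1929, 0.1052]
tool_rot: [-0.518, 0.476, 0.535, 0.468]
ft_force: [-0.0, -0.0, -1.5]
grip_width: 0.017
```

```bash
python3 - <<'E'
from sp import *
o=robot.get_obs();print(o["grip_width"],o["position"],o["ft_force"].round(1))
held("h2")
plan(trough(0,.045,.006),pose(D,hd(96)),1,v=5,w=.15)
E
```

```text
0.016997144871810282 [ 0.62769582 -0.19294454  0.10519843] [-0.  -0.  -1.5]
held 7006 z [0.0155 0.1109 0.1137] heading -32.6 along, from TCP: [-0.0484  0.0706]
 n 2 dist 6.1cm ang 0.03
[[2.98,-0.67,0.2,0.002,0.007,-0.014,1.0],[2.98,-0.63,0.22,0.002,0.007,-0.014,1.0]]
```

>>> {"op": "arm_command", "data": {
  "plan": [
    [1.5,-0.6,0.3,0,0.007,-0.014,1],
    [2,-0.6,0.2,0,0.007,-0.014,1],
    [1.5,-0.1,0,0,0,0,1],
    [0,0,0,0,0,0,1],
    [0,0,0,0,0,0,1]
  ]
}}

```text
time: 45.75
position: [0.6315, -0.1782, 0.0498]
tool_rot: [-0.523, 0.472, 0.531, 0.47]
ft_force: [0.3, 0.5, -0.9]
grip_width: 0.0173
```

```bash
sed -i 's/<.09)$/<.09)\&(z>o["position"][2]-.003)/' sp.py; python3 - <<'E'
from sp import *
o=robot.get_obs();print(o["grip_width"],o["position"],o["ft_force"].round(1))
held("h2b")
plan(trough(0,.0095,.006),pose(D,hd(96)),1,v=5,w=.15)
E
```

```text
0.01726108556029257 [ 0.63145749 -0.17822639  0.04984548] [ 0.3  0.5 -0.9]
held 5028 z [0.0543 0.0557 0.0652] heading 6.4 along, from TCP: [-0.063   0.0396]
 n 1 dist 4.1cm ang 0.01
[[4.03,-0.53,-0.75,0.007,0.008,-0.01,1.0]]
```

>>> {"op": "arm_command", "data": {
  "plan": [
    [0.4,-0.3,-0.4,0,0.008,-0.01,1],
    [0.6,-0.2,-0.3,0,0,0,1],
    [0,0,0,0,0,0,1],
    [0,0,0,0,0,0,1]
  ]
}}

```text
time: 46.3
position: [0.6386, -0.1861, 0.0409]
tool_rot: [0.529, -0.471, -0.525, -0.472]
ft_force: [0.4, -0.4, -1.7]
grip_width: 0.017
```

```bash
python3 - <<'E'
from sp import *
o=robot.get_obs();print(o["grip_width"],o["position"],o["ft_force"].round(1))
plan(trough(0,.0095,.006),pose(D,hd(96)),1,v=5,w=.15)
E
```

```text
0.01698031658494013 [ 0.63859816 -0.18607202  0.04088392] [ 0.4 -0.4 -1.7]
 n 1 dist 3.1cm ang 0.01
[[3.14,0.15,0.15,0.007,-0.003,0.004,1.0]]
```

>>> {"op": "arm_command", "data": {
  "plan": [
    [0.8,0.1,0.15,0.005,0,0,1],
    [1,0,0,0,0,0,1],
    [0.9,0,0,0,0,0,1],
    [0.3,0,0,0,0,0,1],
    [0,0,0,0,0,0,1]
  ]
}}

```text
time: 46.92
position: [0.6373, -0.1845, 0.0106]
tool_rot: [0.527, -0.472, -0.524, -0.473]
ft_force: [0.4, 0.0, -1.0]
grip_width: 0.0171
```

```bash
python3 - <<'E'
from sp import *
o=robot.get_obs();print(o["grip_width"],o["position"],o["ft_force"].round(1))
plan(trough(0,.0095,.006),pose(D,hd(96)),1,v=5,w=.15)
p0=np.array(trough(0,.19));p,r=pick([.4365,.125],159.6,.12,sgn=-1,fwd=.008)
plan(p,r,4,v=5,w=.16,p0=p0,R0=pose(D,hd(96)))
E
```

```text
0.017071548594687427 [ 0.63731131 -0.18452136  0.01058864] [ 0.4  0.  -1. ]
 n 1 dist 0.1cm ang 0.00
[[0.11,0.03,-0.03,0.002,-0.002,0.003,1.0]]
 n 8 dist 38.1cm ang 0.46
[[0.88,2.16,4.16,0.058,0.0,0.0,4.0],[0.87,2.39,4.03,0.058,0.0,0.0,4.0],[0.88,2.62,3.88,0.058,0.0,0.0,4.0],[0.88,2.84,3.73,0.058,0.0,0.0,4.0],[0.88,3.05,3.56,0.058,0.0,0.0,4.0],[0.88,3.25,3.37,0.058,0.0,0.0,4.0],[0.88,3.44,3.18,0.058,0.0,0.0,4.0],[0.88,3.62,2.98,0.058,0.0,0.0,4.0]]
```

>>> {"op": "arm_command", "data": {
  "plan": [
    [0.1,0,0,0,0,0,1],
    [0,0,0,0,0,0,2.4],
    [0,0,0,0,0,0,2.4],
    [0,0,0,0,0,0,2.4],
    [-1,0,0,0,0,0,2.4],
    [-3,0,0,0,0,0,2.4],
    [-4,0,0,0,0,0,4],
    [-5,0,0,0,0,0,4],
    [-4,0,0,0,0,0,4],
    [0,0,0,0,0,0,4]
  ]
}}

```text
time: 48.18
position: [0.6375, -0.1845, 0.1871]
tool_rot: [0.528, -0.472, -0.524, -0.473]
ft_force: [0.1, 0.5, -0.3]
grip_width: 0.0399
```

>>> {"op": "arm_command", "data": {
  "plan": [
    [0.7,2.2,4.2,0.058,0,0,4],
    [0.8,2.4,4,0.058,0,0,4],
    [0.8,2.6,3.9,0.058,0,0,4],
    [0.8,2.8,3.7,0.058,0,0,4],
    [0.8,3,3.6,0.058,0,0,4],
    [0.8,3.2,3.4,0.058,0,0,4],
    [0.8,3.4,3.2,0.058,0,0,4],
    [0.8,3.4,2.8,0.058,0,0,4],
    [0,0,0,0,0,0,4]
  ]
}}

```text
time: 49.3
position: [0.4243, 0.1358, 0.1148]
tool_rot: [-0.397, 0.587, 0.398, 0.582]
ft_force: [0.6, -0.2, 0.2]
grip_width: 0.0402
```

```bash
python3 - <<'E'
from sp import *
o=robot.get_obs();print(o["grip_width"],o["position"],o["q"].round(2))
for n in("wrist","side","scene"):shot(n,"s3");spanners(n+"s3")
p,r=pick([.4365,.125],159.6,.05,sgn=-1,fwd=.008);plan(p,r,4,v=3.5,w=.15)
E
```

```text
0.040221017302755895 [0.42429413 0.13578876 0.11478766] [ 0.06  0.48  1.97 -0.    0.69 -1.13]
wrists3 [314. 214.] 1874 grip mid [0.4361 0.1236] fork dir deg 160.0 len 103.1 wid 16.7 z 0.0121 fork px 0 977
sides3 [314. 195.] 114 grip mid [0.4349 0.1238] fork dir deg 159.4 len 101.8 wid 20.3 z 0.0136 fork px 5 85
sides3 [408. 265.] 248 grip mid [ 0.6262 -0.1847] fork dir deg 7.8 len 104.6 wid 20.5 z 0.0179 fork px 136 95
sides3 [420. 285.] 294 grip mid [ 0.6326 -0.2461] fork dir deg 5.5 len 104.4 wid 18.9 z 0.0178 fork px 188 110
scenes3 [209. 180.] 198 grip mid [ 0.6336 -0.2448] fork dir deg 6.1 len 102.0 wid 19.8 z 0.0161 fork px 124 25
scenes3 [221. 192.] 213 grip mid [ 0.6272 -0.1827] fork dir deg 6.8 len 101.2 wid 22.7 z 0.0159 fork px 133 26
scenes3 [337. 232.] 225 grip mid [0.4365 0.1269] fork dir deg 159.9 len 102.5 wid 18.7 z 0.012 fork px 0 105
 n 2 dist 6.6cm ang 0.02
[[3.29,-0.1,-0.27,-0.012,-0.001,0.001,4.0],[3.29,-0.1,-0.28,-0.012,-0.001,0.001,4.0]]
```

>>> {"op": "arm_command", "data": {
  "plan": [
    [2,-0.1,-0.3,-0.012,0,0,4],
    [3,-0.1,-0.3,-0.012,0,0,4],
    [2.5,0,0,0,0,0,4],
    [0.8,0,0,0,0,0,4],
    [0,0,0,0,0,0,4],
    [0,0,0,0,0,0,4]
  ]
}}

```text
time: 50.2
position: [0.439, 0.1217, 0.0325]
tool_rot: [-0.405, 0.579, 0.398, 0.586]
ft_force: [-0.9, 0.4, 1.2]
grip_width: 0.0401
```

```bash
python3 - <<'E'
from sp import *
o=robot.get_obs();print(o["grip_width"],o["position"])
shot("wrist","s3b");spanners("wrists3b")
p,r=pick([.4361,.1243],159.8,.005,sgn=-1,fwd=.008);plan(p,r,4,v=3.5,w=.15)
E
```

```text
0.04011689395637062 [0.43900404 0.12171459 0.03248692]
wrists3b [323. 215.] 3374 grip mid [0.4287 0.1264] fork dir deg 159.3 len 87.8 wid 16.8 z 0.0121 fork px 0 1401
 n 1 dist 3.0cm ang 0.02
[[2.74,1.21,0.11,-0.011,0.002,0.015,4.0]]
```

>>> {"op": "arm_command", "data": {
  "plan": [
    [0.5,0.7,0.2,-0.01,0,0.01,4],
    [1,0.5,0,0,0,0,4],
    [1,0,0,0,0,0,4],
    [0.4,0,0,0,0,0,4],
    [0,0,0,0,0,0,4]
  ]
}}

```text
time: 50.88
position: [0.4283, 0.1287, 0.0024]
tool_rot: [-0.406, 0.578, 0.404, 0.582]
ft_force: [-0.1, 0.7, 0.2]
grip_width: 0.0404
```

```bash
python3 - <<'E'
from sp import *
o=robot.get_obs();print(o["grip_width"],o["position"],o["ft_force"].round(1))
p,r=pick([.4361,.1243],159.8,.005,sgn=-1,fwd=.008);plan(p,r,4,v=3.5,w=.15)
p0=np.array([p[0],p[1],.15])
plan(trough(1,.13),pose(D,hd(-84)),1,v=5,w=.15,p0=p0,R0=r)
E
```

```text
0.04040276858787558 [0.42832239 0.12874668 0.00242945] [-0.1  0.7  0.2]
 n 1 dist 0.3cm ang 0.01
[[-0.26,-0.08,-0.15,0.001,0.003,0.006,4.0]]
 n 18 dist 32.1cm ang 2.68
[[0.11,-1.53,-0.92,0.149,0.0,0.0,1.0],[0.11,-1.65,-0.68,0.149,0.0,0.0,1.0],[0.11,-1.73,-0.43,0.149,0.0,0.0,1.0],[0.11,-1.77,-0.17,0.149,0.0,0.0,1.0],[0.11,-1.78,0.1,0.149,0.0,0.0,1.0],[0.11,-1.75,0.36,0.149,0.0,0.0,1.0],[0.11,-1.67,0.61,0.149,0.0,0.0,1.0],[0.11,-1.56,0.86,0.149,0.0,0.0,1.0],[0.11,-1.42,1.08,0.149,0.0,0.0,1.0],[0.11,-1.24,1.28,0.149,0.0,0.0,1.0],[0.11,-1.04,1.45,0.149,0.0,0.0,1.0],[0.11,-0.81,1.59,0.149,0.0,0.0,1.0],[0.11,-0.57,1.69,0.149,0.0,0.0,1.0],[0.11,-0.31,1.75,0.149,0.0,0.0,1.0],[0.11,-0.05,1.78,0.149,0.0,0.0,1.0],[0.11,0.22,1.77,0.149,0.0,0.0,1.0],[0.11,0.48,1.72,0.149,0.0,0.0,1.0],[0.11,0.73,1.63,0.149,0.0,0.0,1.0]]
```

>>> {"op": "arm_command", "data": {
  "plan": [
    [-0.2,0,-0.1,0,0,0,4],
    [0,0,0,0,0,0,1],
    [0,0,0,0,0,0,1],
    [0,0,0,0,0,0,1],
    [0,0,0,0,0,0,1],
    [0,0,0,0,0,0,1],
    [-1,0,0,0,0,0,1],
    [-3,0,0,0,0,0,1],
    [-4,0,0,0,0,0,1],
    [-5,0,0,0,0,0,1],
    [-1,0,0,0,0,0,1],
    [0,0,0,0,0,0,1]
  ],
  "grip_force": 40
}}

```text
time: 52.38
position: [0.4261, 0.1275, 0.1501]
tool_rot: [-0.406, 0.578, 0.404, 0.582]
ft_force: [0.4, 0.5, -0.8]
grip_width: 0.0177
```

>>> {"op": "arm_command", "data": {
  "plan": [
    [0,-1.5,-0.9,0.15,0,0,1],
    [0,-1.7,-0.7,0.15,0,0,1],
    [0,-1.7,-0.4,0.15,0,0,1],
    [0,-1.8,-0.2,0.15,0,0,1],
    [0,-1.8,0.1,0.15,0,0,1],
    [0,-1.8,0.4,0.15,0,0,1],
    [0,-1.7,0.6,0.15,0,0,1],
    [0,-1.6,0.9,0.15,0,0,1],
    [0,-1.4,1.1,0.15,0,0,1],
    [0,-1.2,1.3,0.15,0,0,1],
    [0,-1,1.5,0.15,0,0,1],
    [0,-0.8,1.6,0.15,0,0,1]
  ]
}}

```text
time: 53.88
position: [0.5428, -0.0462, 0.1238]
tool_rot: [0.221, 0.687, -0.225, 0.655]
ft_force: [-0.7, 0.2, -0.9]
grip_width: 0.0171
```

```bash
python3 - <<'E'
from sp import *
o=robot.get_obs();print(o["grip_width"],o["position"],o["q"].round(2),o["ft_force"].round(1))
plan(trough(1,.13),pose(D,hd(-84)),1,v=5,w=.15)
E
```

```text
0.017063188316261742 [ 0.54277892 -0.04618661  0.12381213] [-0.29  0.58  1.69 -0.01  0.92  0.36] [-0.7  0.2 -0.9]
 n 6 dist 11.6cm ang 0.83
[[-0.18,-0.17,1.92,0.138,-0.005,0.006,1.0],[-0.17,0.09,1.92,0.138,-0.005,0.006,1.0],[-0.16,0.35,1.89,0.138,-0.005,0.006,1.0],[-0.15,0.61,1.83,0.138,-0.005,0.006,1.0],[-0.13,0.86,1.73,0.138,-0.005,0.006,1.0],[-0.12,1.09,1.59,0.138,-0.005,0.006,1.0]]
```

>>> {"op": "arm_command", "data": {
  "plan": [
    [-0.2,-0.2,1.9,0.14,0,0,1],
    [-0.2,0.1,1.9,0.14,0,0,1],
    [-0.2,0.3,1.9,0.14,0,0,1],
    [0,0.6,1.8,0.14,0,0,1],
    [0,0.9,1.7,0.14,0,0,1],
    [0,1.1,1.6,0.14,0,0,1],
    [0,0,0,0,0,0,1],
    [0,0,0,0,0,0,1]
  ]
}}

```text
time: 54.88
position: [0.6172, -0.1242, 0.103]
tool_rot: [0.47, 0.541, -0.498, 0.488]
ft_force: [-0.5, 1.2, -1.9]
grip_width: 0.0168
```

```bash
python3 - <<'E'
from sp import *
o=robot.get_obs();print(o["grip_width"],o["position"],o["q"].round(2),o["ft_force"].round(1))
held("h3")
plan(trough(1,.045,.009),pose(D,hd(-84)),1,v=5,w=.15)
E
```

```text
0.01682183729594683 [ 0.61719384 -0.12417195  0.10301088] [-0.37  0.71  1.45 -0.01  1.07  1.14] [-0.5  1.2 -1.9]
held 3862 z [0.1063 0.1092 0.1137] heading 3.5 along, from TCP: [-0.0515  0.0453]
 n 2 dist 5.9cm ang 0.09
[[2.85,0.75,0.07,-0.021,-0.014,0.04,1.0],[2.88,0.63,0.05,-0.021,-0.014,0.04,1.0]]
```

>>> {"op": "arm_command", "data": {
  "plan": [
    [1,0.7,0,-0.02,-0.014,0.04,1],
    [1.8,0.6,0,-0.02,-0.014,0.04,1],
    [1.8,0.2,0,0,0,0,1],
    [0,0,0,0,0,0,1],
    [0,0,0,0,0,0,1]
  ]
}}

```text
time: 55.55
position: [0.6286, -0.1198, 0.0546]
tool_rot: [0.472, 0.527, -0.472, 0.526]
ft_force: [1.0, 0.1, -0.8]
grip_width: 0.0173
```

```bash
python3 - <<'E'
from sp import *
o=robot.get_obs();print(o["grip_width"],o["position"],o["ft_force"].round(1))
held("h3b")
plan(trough(1,.0085,.009),pose(D,hd(-84)),1,v=5,w=.15)
E
```

```text
0.017329781500356488 [ 0.62861001 -0.11980975  0.0545963 ] [ 1.   0.1 -0.8]
held 3917 z [0.0605 0.0617 0.0627] heading 5.9 along, from TCP: [-0.052  0.045]
 n 1 dist 4.6cm ang 0.01
[[4.61,-0.13,0.37,0.005,-0.002,0.001,1.0]]
```

>>> {"op": "arm_command", "data": {
  "plan": [
    [0.6,-0.1,0.35,0.005,0,0,1],
    [1.3,0,0,0,0,0,1],
    [0.8,0,0,0,0,0,1],
    [0,0,0,0,0,0,1],
    [0,0,0,0,0,0,1]
  ]
}}

```text
time: 56.22
position: [0.6285, -0.1242, 0.0264]
tool_rot: [0.474, 0.526, -0.473, 0.525]
ft_force: [0.0, -0.2, -1.1]
grip_width: 0.0176
```

```bash
python3 - <<'E'
from sp import *
o=robot.get_obs();print(o["grip_width"],o["position"],o["ft_force"].round(1))
plan(trough(1,.0085,.009),pose(D,hd(-84)),1,v=5,w=.15)
E
```

```text
0.017611636917887086 [ 0.62853007 -0.12423416  0.02642499] [ 0.  -0.2 -1.1]
 n 1 dist 1.8cm ang 0.00
[[1.79,-0.09,-0.08,-0.001,-0.002,0.0,1.0]]
```

>>> {"op": "arm_command", "data": {
  "plan": [
    [0.7,-0.1,-0.1,0,0,0,1],
    [0.7,0,0,0,0,0,1],
    [0.2,0,0,0,0,0,1],
    [0,0,0,0,0,0,1]
  ]
}}

```text
time: 56.72
position: [0.6276, -0.1232, 0.0096]
tool_rot: [0.474, 0.526, -0.473, 0.525]
ft_force: [0.3, -1.2, -0.7]
grip_width: 0.0173
```

```bash
python3 - <<'E'
from sp import *
o=robot.get_obs();print(o["grip_width"],o["position"],o["ft_force"].round(1))
plan(trough(1,.0085,.009),pose(D,hd(-84)),1,v=5,w=.15)
E
```

```text
0.01729239457132932 [ 0.62757831 -0.12317326  0.00962305] [ 0.3 -1.2 -0.7]
 n 1 dist 0.1cm ang 0.00
[[0.11,-0.0,0.03,-0.001,-0.001,-0.0,1.0]]
```

Release and retreat upwards and back, clear of everything, then check everything.

>>> {"op": "arm_command", "data": {
  "plan": [
    [0,0,0,0,0,0,2.4],
    [0,0,0,0,0,0,2.4],
    [0,0,0,0,0,0,2.4],
    [-1,0,0,0,0,0,2.4],
    [-3,0,0,0,0,0,2.4],
    [-5,0,0,0,0,0,4],
    [-5,0,0,0,0,0,4],
    [-5,-2,0,0,0,0,4],
    [-4,-4,0,0,0,0,4],
    [0,-4,0,0,0,0,4],
    [0,0,0,0,0,0,4],
    [0,0,0,0,0,0,4]
  ]
}}

```text
time: 58.22
position: [0.528, -0.1352, 0.255]
tool_rot: [0.475, 0.521, -0.471, 0.53]
ft_force: [-0.6, -0.0, -0.1]
grip_width: 0.0399
```

```bash
python3 - <<'E'
from sp import *
o=robot.get_obs();print(o["time"],o["position"],o["ft_force"].round(2),np.abs(o["joint_velocities"]).max().round(4))
for n in("wrist","side","scene"):shot(n,"f");spanners(n+"f")
a=np.load("pics/scenef.npz");b=np.load("pics/scene0.npz");im,P=a["im"],a["P"];h=hsv(im)
m=(h[...,0]<19)&(h[...,1]>150)&(h[...,2]>40)&(P[...,2]>.06)&(P[...,2]<.12)&(P[...,0]>.5)
y=np.sort(P[m][:,1]);print([(round(float(k.mean()),3),len(k)) for k in np.split(y,np.where(np.diff(y)>.01)[0]+1) if len(k)>5],P[m][:,2].max())
def mv(name,f):
    r=[]
    for d in(b,a):
        hh=hsv(d["im"]);m=f(hh,d["P"]);r.append(np.append(d["P"][m].mean(0).round(3),m.sum()))
    print(name,*r)
Z=lambda P,l,u:(P[...,2]>l)&(P[...,2]<u)
mv("tape",lambda h,P:(h[...,0]>22)&(h[...,0]<34)&(h[...,1]>150)&Z(P,.01,.04)&(P[...,1]>.38)&(P[...,0]>.4)&(P[...,0]<.6))
mv("socket",lambda h,P:Z(P,.02,.055)&(np.abs(P[...,0]-.495)<.035)&(np.abs(P[...,1]-.065)<.04))
mv("kept",lambda h,P:(h[...,0]>100)&(h[...,0]<125)&(h[...,1]>80)&Z(P,.03,.095)&(np.abs(P[...,0]-.6)<.06)&(P[...,1]<.2)&(P[...,1]>.05))
mv("purple",lambda h,P:(h[...,0]>130)&(h[...,0]<160)&(h[...,1]>80)&Z(P,.003,.03))
mv("green",lambda h,P:(h[...,0]>50)&(h[...,0]<85)&(h[...,1]>100)&Z(P,.003,.03)&(P[...,0]>.5))
w=np.load("pics/wristf.npz")["im"];cv2.imwrite("pics/final.png",np.vstack([w[:,:][::1],im])[:,:] if 0 else cv2.resize(np.vstack([w,im]),(480,600)))
E
```

```text
58.225 [ 0.52800097 -0.13516302  0.25502426] [-0.59 -0.03 -0.06] 0.0257
wristf [319. 104.] 1105 grip mid [ 0.6204 -0.1245] fork dir deg 5.9 len 102.3 wid 16.9 z 0.016 fork px 565 246
wristf [366. 105.] 1121 grip mid [ 0.6266 -0.1867] fork dir deg 6.2 len 103.5 wid 18.6 z 0.0159 fork px 544 251
wristf [412. 106.] 1058 grip mid [ 0.6333 -0.2476] fork dir deg 5.9 len 103.8 wid 18.9 z 0.0158 fork px 528 225
sidef [398. 247.] 209 grip mid [ 0.6197 -0.1234] fork dir deg 7.5 len 102.6 wid 19.5 z 0.0178 fork px 132 77
sidef [408. 265.] 247 grip mid [ 0.6258 -0.1849] fork dir deg 7.2 len 105.2 wid 18.7 z 0.0177 fork px 152 100
sidef [420. 285.] 295 grip mid [ 0.6333 -0.2464] fork dir deg 5.7 len 104.4 wid 19.5 z 0.0177 fork px 187 115
scenef [209. 180.] 198 grip mid [ 0.6338 -0.2448] fork dir deg 5.8 len 102.7 wid 20.3 z 0.016 fork px 124 26
scenef [221. 192.] 206 grip mid [ 0.6274 -0.1831] fork dir deg 4.7 len 101.3 wid 22.6 z 0.0159 fork px 124 25
scenef [233. 204.] 223 grip mid [ 0.621  -0.1221] fork dir deg 5.1 len 100.8 wid 20.7 z 0.0163 fork px 138 37
[(-1.498, 9), (-1.335, 6), (-1.135, 131), (-0.76, 106), (-0.319, 262), (0.258, 475), (0.327, 240)] 0.11990619645580392
tape [5.29e-01 4.62e-01 2.80e-02 8.42e+02] [5.30e-01 4.62e-01 2.90e-02 8.38e+02]
socket [5.07e-01 5.60e-02 4.40e-02 1.46e+02] [5.07e-01 5.60e-02 4.30e-02 1.46e+02]
kept [6.04e-01 1.39e-01 6.90e-02 5.65e+02] [6.04e-01 1.38e-01 6.90e-02 5.74e+02]
purple [3.47e-01 4.10e-02 1.00e-02 8.09e+02] [2.82e-01 8.80e-02 1.10e-02 6.73e+02]
green [6.46e-01 1.72e-01 1.00e-02 5.27e+02] [6.47e-01 3.00e-01 1.10e-02 3.95e+02]
```

View pics/final.png

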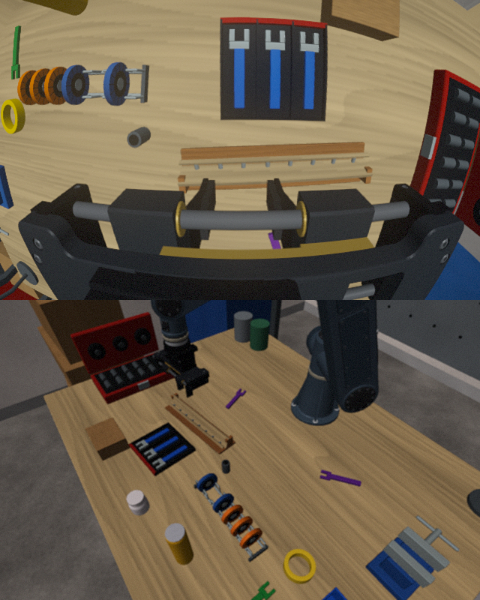

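The final views show three spanners in three troughs, forks at the red end, at (238,70), (275,70) and (308,70). Three orange and two blue discs stand in the rack. The easel is empty. The purple spanners at (313,131) and (453,237) and the green at (349,387), in full-size pixels, are where they began.

```bash
python3 -c "
from rig import workorder
print(workorder.hand_in())"
```

```text
the job is handed in; nothing more can be done
None
```

The job is done and handed in at about 58 s on the robot's clock. The three orange discs stand upright in empty rack slots 4 to 6, counted from the slot nearest the tray. The three spanners lie flat in the tray, one to a trough, forks towards the red end.

**Final checks**
- **Discs:** after the last disc was placed, the three stood at y = 0.229, 0.276 and 0.323, with tops at 88 mm. They are also upright in the final views. The fourth easel place was already empty.
- **Spanners:** all three measure within 1 to 2° of the tray's 6° heading, with tops at 16 mm (grips flat on the 4 mm floor).
- **Left alone:** the blue discs, tape and socket are within 1 mm of where they started. No spanner was seen knocked during the run.

**Checks that disagreed**
- **Final disc count:** this colour measurement was muddied by background pixels and merged the discs, so I relied on the final views and the earlier measurement.
- **Purple and green look-alikes:** the averaged colour positions came out different from the start. The final scene view puts the look-alikes within about 3 pixels of where they began, so I put the difference down to stray pixels and the arm hiding part of the view.

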